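Build up the filter holder on the vacuum manifold

ROBOT

A 7-joint arm with a two-finger parallel gripper is mounted at the origin on a cart in front of the work surface, level with it; the furniture and walls round the work are solid. World frame = base frame: x ahead of the robot, y to its left, z up, the work surface at z = 0. Lengths are in m, angles in degrees, forces in N, time in s.
With the tool pointing down it reaches from about 0.425 to 0.875 m from the base axis. Payload 4.7 kg.
Tool frame: the origin (TCP) lies midway between the tips of the shut fingers; the grasp point (between the pads) lies 19 mm behind it; z points along the fingers, y is the line along which they close (so a half turn about z gives the same grasp; the last joint's range is limited). The gripper opens to 87 mm and grips with 3 to 60 N. Pads are 19 mm wide; open, the fingers measure 117 mm over their backs; the gripper's body (75 mm by 190 mm) begins 51 mm behind the grasp point.
Start: joints at [72.084, 18.392, -4.016, 83.108, 1.295, 78.541, -3.26], TCP at [0.209, -0.616, 0.223] pointing down, gripper open.
Joint ranges: [-163.93, 163.93], [-17.29, 119.83], [-79.2, 71.16], [3.27, 140.29], [-89.18, 269.18], [5.43, 117.66], [-154.24, 154.24]. Speed limits (degrees/s): [147.25, 147.25, 180, 180, 180, 180, 180].

INTERFACE

Orientations are given as [roll, pitch, yaw] about the fixed x, y, z axes, in that order (R = Rz(yaw) Ry(pitch) Rx(roll)).
In Python, from cell import env gives the robot as it stands.
- The arm moves only by the tool step_arm, never from a script. Its argument "moves" is a list of rows, each an object with "dp": the shift along the tool's x, y, z in mm, a list of three; "dr": the turn, a rotation vector about the tool's x, y, z in rad, a list of three; "fingers": the closure, from 0 (fully open) to 1 (shut). In form: [{"dp": [dx, dy, dz], "dr": [ax, ay, az], "fingers": fingers}, ...]. A call has exactly 5 rows; each row shifts and turns the commanded pose from where the row before left it, along the tool's axes as they then stand; what a row does not reach is not made up. A row lasts 1/8 s, in which the tool goes at most 62.5 mm and 10.7 degrees, less where a joint would pass 70% of its speed; a pose out of reach is approached as far as the arm can. A call with a gripper value outside its range is refused whole. The fingers move at their own pace and stop on an object; "squeeze" is the grip in N (left out, the last holds). Time passes only in rows, so rows that do not move let the fingers close, or fill a call up. It gives the time, the measured TCP pose, the force, the opening and the grip force at its end, in the units of the state.
- env.get_obs(): the state, without advancing time (a new reading comes with each control period).
- env.read_camera(name): name is "side" or "top" or "wrist"; returns the picture (420x560x3 uint8, red, green, blue); there is no depth.
- env.camera_model(name): a dict with "fx", "fy", "cx", "cy" (pixels), "R" (3x3) and "t" (3): a world point X has camera coordinates R X + t. Camera axes: x right, y down, z forward; pixel columns grow to the right and rows downward; lengths in m; the calibration is good to about 2 mm. The wrist camera is an equidistant fisheye: a pixel r from the principal point sees the ray r / f radians off the axis. A picture is of the moment at which its call begins: read the wrist's pose just before it. camera_model takes no time and is no camera call; for the wrist camera it gives the pose at the moment of the call.
- env.sign_off(): hands the job in; it is judged then, once.
The state is a dict: "time_s": time; "qpos": joint angles; "joint_velocities": joint speeds; "effort": joint torques, N m; "tool_pos": TCP position; "tool_rot": TCP orientation; "force": force on the tool from outside, world axes, zero at the start; "wrist_torque": the same for the moment, N m; "grip_width": finger opening in m; "grasp_force": force on a finger pad.
Only numpy, scipy, OpenCV 4.12 (cv2) and the standard library are available. Lean on these libraries where they do the work, as an engineer would, in place of code of your own. Each camera call takes 0.05 s, during which the arm holds its last target. There are 200 camera calls.

TASK

Put the large filter holder together on the free port of the vacuum manifold, like the one already standing on the other port. Build it up in place from below, one part after another: the base over the port's spigot, the large sintered disc into the base's recess, the large funnel over the disc onto the base's rim, and the lid into the funnel's mouth; each part must sit fully home and upright, let go of before the next comes. Leave the small disc and the small funnel where they stand.

Things in the scene. Friction and masses are not known exactly. Their poses are not given: they have to be found in the camera images.
- port: free port of the vacuum manifold (steel tube 36 mm thick, 240 mm long, on low feet; its two ports 140 mm apart; low gauge and cocks in front), fixed: flange 43 mm across with an upright tapered spigot, 24.6 mm across at the foot, 14 at the tip, 21 tall. Origin: centre of the flange's upper face, where the base sits, 62 mm above the bench; z up, y along the tube
- neighbour: complete large holder already standing on the manifold's other port, fixed: 54 mm across, top 148 mm above its flange; shows what the finished one looks like. It and the free port may be either way round. Origin: centre of its base's underside, 62 mm above the bench; z up
- base: base, loose: squat round steel body 40 mm tall, upright; foot 51 mm across, top 15 mm 54 across. Socket in its underside, 29 mm wide (31 at the mouth), 24 deep, goes over the spigot with 2 mm play all round. Recess in its top for the disc, 44 mm wide (47 at the mouth), 5 deep, in a flat rim. Origin: centre of its underside; z up; 0.13 to 0.25 kg
- disc: large sintered disc, loose, lying flat: 41 mm across, 14 mm thick, both edges bevelled 2 mm; steel ring with a dull grey porous face. Seated, its underside is 35 mm above the base's underside and it stands 9 mm proud of the base's rim. Origin: centre of its underside; z up; about 0.06 kg
- funnel: large funnel, loose, upright: straight steel cup open at both ends, 85 mm tall, 52 mm across (54 at the bottom collar and top bead), bore 45 mm. Goes over the disc's proud part (2 mm play all round) and stands on the base's rim, its underside 40 mm above the base's. Origin: centre of its underside; z up; about 0.15 kg
- lid: lid, loose, standing on its plug: plug 40 mm across (34 at the bevelled foot), 8 tall; above it a flange 54 mm across, 4 thick, and a knob 18 mm across on a neck, the knob 18 to 31 mm above the underside. Seated, the flange lies on the funnel's mouth, the plug inside it, underside 77 mm above the funnel's. Origin: centre of the plug's underside; z up; about 0.06 kg
- small_disc: smaller sintered disc of another holder, loose, lying flat: 26 mm across, 10 mm thick. Not to be used or moved. Origin: centre of its underside
- small_funnel: smaller funnel of another holder, loose, upright: 36 mm across, 58 mm tall. Not to be used or moved. Origin: centre of its underside
Things that resemble listed ones, but are neither listed nor needed, are in the scene too. What is shaped like the lid but purple or yellow is not meant. Leave any turquoise look-alike of the disc alone.

How it is judged (in metres and radians):
On the way, in this order (a step that is already met when the one before it is completed fails the run):
1. the base sits home on the free port, let go (horizontal distance between base and port below 0.005 m and z of base in the frame of port between -0.004 and 0.004 m and angle between base's own z axis and vertical below 0.06 rad and contact force between the fingers and base below 0.05 N and linear speed of base below 0.02 m/s), for 0.2 s.
2. the large disc sits home in the base's recess, let go (horizontal distance between base and port below 0.005 m and z of base in the frame of port between -0.004 and 0.004 m and angle between each of base, disc's own z axis and vertical below 0.06 rad and horizontal distance between disc and base below 0.005 m and z of disc in the frame of base between 0.031 and 0.039 m and contact force between the fingers and disc below 0.05 N and linear speed of disc below 0.02 m/s), for 0.2 s.
3. the large funnel stands home on the base's rim over the disc, let go (horizontal distance between base and port below 0.005 m and z of base in the frame of port between -0.004 and 0.004 m and angle between each of base, disc, funnel's own z axis and vertical below 0.06 rad and horizontal distance between each of disc, funnel and base below 0.005 m and z of disc in the frame of base between 0.031 and 0.039 m and z of funnel in the frame of base between 0.036 and 0.044 m and contact force between the fingers and funnel below 0.05 N and linear speed of funnel below 0.02 m/s), for 0.2 s.
4. the lid sits home in the funnel's mouth, let go (horizontal distance between base and port below 0.005 m and z of base in the frame of port between -0.004 and 0.004 m and angle between each of base, disc, funnel, lid's own z axis and vertical below 0.06 rad and horizontal distance between each of disc, funnel and base below 0.005 m and z of disc in the frame of base between 0.031 and 0.039 m and z of funnel in the frame of base between 0.036 and 0.044 m and horizontal distance between lid and funnel below 0.005 m and z of lid in the frame of funnel between 0.073 and 0.081 m and contact force between the fingers and lid below 0.05 N and linear speed of lid below 0.02 m/s), for 0.2 s.
At the end, for the whole second after the job is handed in: The four large parts stand stacked on the free port as told, released and at rest, each within 4 mm in height and 5 mm sideways of its seat and upright within 0.06 rad; the small disc and small funnel are within 25 mm of where they stood (all of step 4 and contact force between the fingers and base below 0.05 N and linear speed of each of base, disc, funnel below 0.02 m/s and contact force between the fingers and disc below 0.05 N and contact force between the fingers and funnel below 0.05 N and distance of each of small_disc, small_funnel from where it was at the start of the episode below 0.025 m); the robot touches nothing.
It fails at once if the small disc was moved or knocked (distance of small_disc from where it was at the start of the episode above 0.025 m).
It fails at once if the small funnel was moved or knocked over (distance of small_funnel from where it was at the start of the episode above 0.025 m).
It also fails if it takes over 120 s, if anything falls off the work surface, if the arm or the gripper's body presses on something with over 40 N, if the wrist force passes 120 N, or if a joint passes its speed limit or range.

## Working session

There is one attempt and no reset: what is moved stays moved. The work goes in short steps, Python scripts to look and compute and a tool call to move; the robot and the scene stay as the last step left them, time stands still between calls to the robot, and variables do not carry over. Pictures are saved under pics/ and viewed, at most 14 in all, crops included, and the job is handed in when it is done.

Besides the shell and the picture viewer there is one more tool, called after "Request:" by a JSON object that holds its "method" and its "body", one argument or row to a line. step_arm: Moves the arm, as the interface text tells. Its arguments: {"type":"object","properties":{"moves":{"type":"array","items":{"type":"object","properties":{"dp":{"type":"array","items":{"type":"number"}},"dr":{"type":"array","items":{"type":"number"}},"fingers":{"type":"number"}}}},"squeeze":{"type":"number"}},"required":["moves"]}

```bash
mkdir -p pics; ls; cat > h.py <<'E'
import numpy as np, cv2
from cell import env
def snap(n,f):
    m=env.camera_model(n); im=env.read_camera(n); cv2.imwrite(f'pics/{f}.png',im[:,:,::-1]); return im,m
def ray(m,u,v,fish=False):
    x=(u-m['cx'])/m['fx'];y=(v-m['cy'])/m['fy']
    if fish:
        r=np.hypot(x,y); d=np.array([np.sin(r)*x/max(r,1e-9),np.sin(r)*y/max(r,1e-9),np.cos(r)])
    else: d=np.array([x,y,1.])
    R=np.array(m['R']);t=np.array(m['t']); return -R.T@t, R.T@(d/np.linalg.norm(d))
def onplane(m,u,v,z,fish=False):
    c,d=ray(m,u,v,fish); return c+d*(z-c[2])/d[2]
def proj(m,X,fish=False):
    p=np.array(m['R'])@np.array(X)+np.array(m['t'])
    if fish:
        r=np.hypot(p[0],p[1]);th=np.arctan2(r,p[2]);k=th/max(r,1e-9);return m['cx']+m['fx']*p[0]*k,m['cy']+m['fy']*p[1]*k
    return m['cx']+m['fx']*p[0]/p[2],m['cy']+m['fy']*p[1]/p[2]
E
python3 - <<'E'
from h import *
for n in('top','side'):
    im,m=snap(n,n+'0'); print(n,m)
print(env.get_obs())
E
```

```text
pics
top {'fx': 475.2725830293238, 'fy': 475.2725830293238, 'cx': 276.38147791417214, 'cy': 213.50778139270778, 'R': array([[-0.01504617, -0.99980133, -0.01307368],
       [-0.99555624,  0.01619531, -0.09276573],
       [ 0.09295903,  0.01161982, -0.99560213]]), 't': array([0.0357501 , 0.47397316, 1.55059423])}
side {'fx': 411.1638199040464, 'fy': 411.1638199040464, 'cx': 283.36717110777107, 'cy': 207.3387249991925, 'R': array([[-0.87276467, -0.48747944, -0.02540919],
       [-0.18562943,  0.37958571, -0.90634232],
       [ 0.45146821, -0.78630686, -0.42177953]]), 't': array([0.41149507, 0.14550903, 1.034799  ])}
{'time_s': 0.1, 'qpos': array([72.08501928, 18.43409962, -4.01460819, 83.1698558 ,  1.29769603,
       78.54045512, -3.25979271]), 'joint_velocities': array([ 0.09988742, -0.05036959,  0.00035492, -0.19029333, -0.06814867,
        0.00266601,  0.04845517]), 'effort': array([ 3.19250294e-04, -4.92569017e+01, -4.05755332e-01, -3.13399780e+01,
       -6.41166698e-02,  3.94306029e-02,  5.98807924e-05]), 'tool_pos': array([ 0.20840828, -0.61514773,  0.22156182]), 'tool_rot': array([-1.79900970e+02,  8.47908500e-03,  1.87244946e+01]), 'force': array([-0.73775629,  0.01533221,  0.63909246]), 'wrist_torque': array([ 0.00111597, -0.00309755,  0.02285103]), 'grasp_force': 0.0, 'grip_width': 0.08706750645614957}
```

View pics/top0.png

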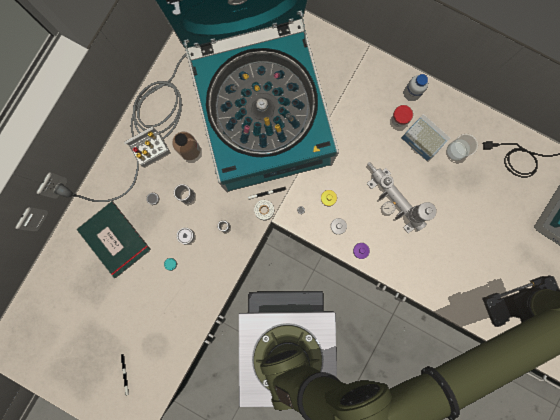

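View pics/side0.png

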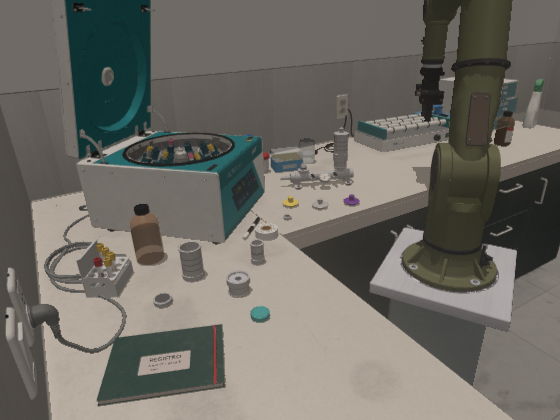

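The top view shows, in pixels:
- base (186,236), large disc (153,199), large funnel (185,194)
- lid (338,226), silver; its look-alikes are yellow (328,198) and purple (361,250)
- small funnel (224,227), small disc (300,210), turquoise disc (170,264), tape ring (264,210)
- free port (374,168), neighbour (425,212)

In the side view: base (238,284), disc (163,299), funnel (191,260), lid (320,204). Next I'll take a close crop.

```bash
python3 - <<'E'
import cv2,numpy as np
t=cv2.imread('pics/top0.png');s=cv2.imread('pics/side0.png')
f=lambda i,u,v,w,h,k:cv2.resize(i[v:v+h,u:u+w],(w*k,h*k),interpolation=cv2.INTER_CUBIC)
a=f(t,130,175,110,75,4) # 440x300
b=f(t,310,150,85,75,4)  #340x300
c=f(s,140,230,110,75,4)
d=f(s,275,165,85,75,4)
cv2.imwrite('pics/m1.png',np.vstack([np.hstack([a,b]),np.hstack([c,d])]))
E
```

```text
(no output)
```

View pics/m1.png

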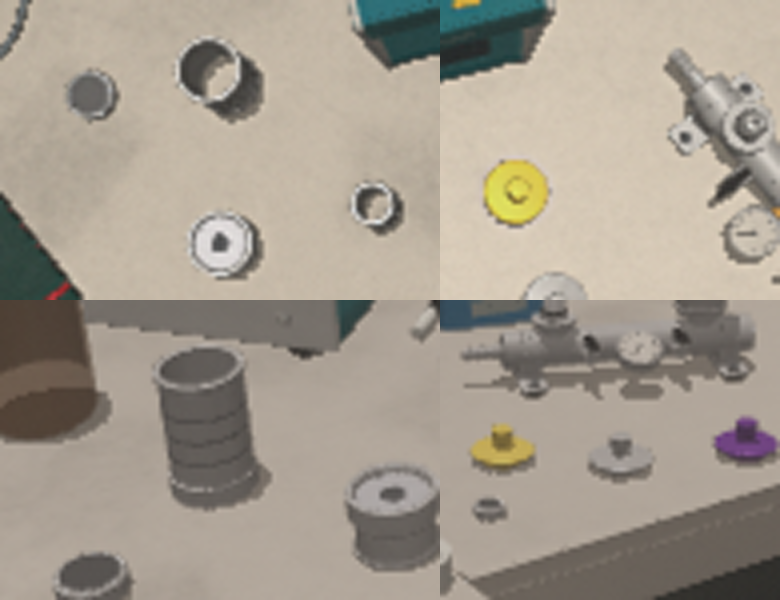

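The crop confirms the choice: a plain steel disc with a grey face (153,199), base with recess (185,235), big funnel (182,193), free port with spigot (388,180) and silver lid (338,226).

```bash
python3 - <<'E'
from h import *
mt=env.camera_model('top');ms=env.camera_model('side');mw=env.camera_model('wrist')
def tri(a,b):
    c1,d1=ray(mt,*a);c2,d2=ray(ms,*b)
    s=np.linalg.lstsq(np.c_[d1,-d2],c2-c1,rcond=None)[0]
    p,q=c1+s[0]*d1,c2+s[1]*d2; return (p+q)/2,np.linalg.norm(p-q)
for n,a,b,z in[('base',(185.2,235.3),(238.3,278),.04),('disc',(152.7,198.6),(162.7,298.5),.014),('funnel',(182.2,192.7),(190.3,247.5),.085),('lidknob',(338.5,225.5),(320,200.5),.031),('porttip',(388,180.3),(303.7,166.5),.083)]:
    p,e=tri(a,b); print(n,p.round(4),round(e,4),onplane(mt,*a,z).round(4))
for n,a in[('smallf',(224,227)),('smalld',(300,210)),('neigh',(425,212)),('turq',(170,264)),('tape',(264,210)),('yl',(328,198)),('pu',(361,250))]: print(n,onplane(mt,*a,.03).round(3))
o=env.get_obs();print(o['tool_pos'],o['tool_rot']);print(mw)
from scipy.spatial.transform import Rotation as Ro
Rt=Ro.from_euler('xyz',o['tool_rot'],degrees=True).as_matrix()
C=-mw['R'].T@mw['t'];print('cam in tool',Rt.T@(C-o['tool_pos']),'\n',Rt.T@mw['R'].T)
E
```

```text
base [0.4063 0.3278 0.0354] 0.0003 [0.4062 0.327  0.04  ]
disc [0.533  0.443  0.0112] 0.0014 [0.5321 0.4417 0.014 ]
funnel [0.5411 0.3287 0.0811] 0.0004 [0.5403 0.3278 0.085 ]
lidknob [ 0.4309 -0.1758  0.0236] 0.0009 [ 0.4309 -0.1748  0.031 ]
porttip [ 0.5704 -0.3334  0.0712] 0.0021 [ 0.5695 -0.3303  0.083 ]
smallf [0.432 0.201 0.03 ]
smalld [ 0.484 -0.05   0.03 ]
neigh [ 0.471 -0.459  0.03 ]
turq [0.314 0.379 0.03 ]
tape [0.486 0.069 0.03 ]
yl [ 0.522 -0.143  0.03 ]
pu [ 0.35  -0.246  0.03 ]
[ 0.20840828 -0.61514773  0.22156182] [-1.79900970e+02  8.47908500e-03  1.87244946e+01]
{'fx': 325.19226210127806, 'fy': 325.19226210127806, 'cx': 277.51123484380935, 'cy': 208.03039395574785, 'R': array([[ 3.21531472e-01, -9.46898670e-01, -6.49360168e-04],
       [-9.05359563e-01, -3.07627086e-01,  2.92727923e-01],
       [-2.77383442e-01, -9.35333354e-02, -9.56195556e-01]]), 't': array([-0.648105  , -0.03599095,  0.39076226])}
cam in tool [ 0.08039585 -0.00146217 -0.16220763] 
 [[ 5.42484130e-04 -9.56238824e-01 -2.92586770e-01]
 [ 9.99999271e-01  2.03007433e-04  1.19062166e-03]
 [-1.07912137e-03 -2.92587202e-01  9.56238236e-01]]
```

```bash
cat >> h.py <<'E'
from scipy.spatial.transform import Rotation as Ro
def pose():
    o=env.get_obs(); R=Ro.from_euler('xyz',o['tool_rot'],degrees=True); return np.array(o['tool_pos']),R
def plan(xyz,yaw,n=None,arc=True,p0=None,via=None):
    """rows to a tool-down pose, arc about the base axis; first row carries tilt fix. via=r: dip to that radius"""
    p,R=pose()
    tgt=np.array(xyz); Rt=Ro.from_euler('xyz',[180,0,yaw],degrees=True)
    a0,a1=np.arctan2(p[1],p[0]),np.arctan2(tgt[1],tgt[0]);r0,r1=np.hypot(*p[:2]),np.hypot(*tgt[:2])
    dR=(Rt*R.inv()).as_rotvec()
    def at(s):
        if not arc: q=p+s*(tgt-p)
        else:
            a=a0+s*(a1-a0); r=r0+s*(r1-r0)
            if via: r=r+ (via-(r0+r1)/2)*np.sin(np.pi*s)
            q=np.array([r*np.cos(a),r*np.sin(a),p[2]+s*(tgt[2]-p[2])])
        return q,Ro.from_rotvec(s*dR)*R
    if n is None:
        L=sum(np.linalg.norm(at(s+.01)[0]-at(s)[0]) for s in np.arange(0,1,.01))
        n=int(np.ceil(max(L/.055,np.degrees(np.linalg.norm(dR))/9.5,1)))
        n=5*int(np.ceil(n/5))
    rows=[]
    for i in range(n):
        q0,R0=at(i/n);q1,R1=at((i+1)/n)
        print([float(x) for x in (R0.inv().apply(q1-q0)*1000).round(1)],[float(x) for x in (R0.inv()*R1).as_rotvec().round(3)], '|' if i%5==4 else '')
E
python3 - <<'E'
from h import *
mt=env.camera_model('top');ms=env.camera_model('side')
c1,d1=ray(mt,337,153);c2,d2=ray(ms,265,137)
s=np.linalg.lstsq(np.c_[d1,-d2],c2-c1,rcond=None)[0];print(c1+s[0]*d1,c2+s[1]*d2,onplane(mt,222,188,0),onplane(mt,337,165,0))
plan([.5,-.39,.31],50)
E
```

```text
[ 0.63012755 -0.15345242  0.22230474] [ 0.62224579 -0.15803238  0.22111111] [0.56608176 0.2109979  0.        ] [ 0.63800951 -0.1789545   0.        ]
[37.7, -2.6, -8.8] [-0.0, -0.0, -0.055] 
[37.6, -2.8, -8.8] [-0.0, -0.0, -0.055] 
[37.5, -2.9, -8.8] [-0.0, -0.0, -0.055] 
[37.4, -3.0, -8.8] [-0.0, -0.0, -0.055] 
[37.3, -3.2, -8.8] [-0.0, -0.0, -0.055] |
[37.2, -3.3, -8.8] [-0.0, -0.0, -0.055] 
[37.1, -3.4, -8.8] [-0.0, -0.0, -0.055] 
[37.0, -3.5, -8.8] [-0.0, -0.0, -0.055] 
[36.9, -3.7, -8.8] [-0.0, -0.0, -0.055] 
[36.8, -3.8, -8.8] [-0.0, -0.0, -0.055] |
```

Request:
{"method": "step_arm", "body": {
  "moves": [
    {"dp": [38, -3, -25], "dr": [0, 0, -0.055], "fingers": 0},
    {"dp": [38, -3, -25], "dr": [0, 0, -0.055], "fingers": 0},
    {"dp": [38, -3, -20], "dr": [0, 0, -0.055], "fingers": 0},
    {"dp": [37, -3, -10], "dr": [0, 0, -0.055], "fingers": 0},
    {"dp": [37, -3, -8], "dr": [0, 0, -0.055], "fingers": 0}
  ]
}}

```text
time_s: 0.72
tool_pos: [0.3732, -0.5222, 0.3106]
tool_rot: [-180.0, 0.0, 34.6]
force: [0.3, -0.3, -0.2]
grip_width: 0.0869
grasp_force: 0.0
```

Request:
{"method": "step_arm", "body": {
  "moves": [
    {"dp": [37, -3, 0], "dr": [0, 0, -0.055], "fingers": 0},
    {"dp": [37, -3, 0], "dr": [0, 0, -0.055], "fingers": 0},
    {"dp": [37, -3, 0], "dr": [0, 0, -0.055], "fingers": 0},
    {"dp": [37, -4, 0], "dr": [0, 0, -0.055], "fingers": 0},
    {"dp": [37, -4, 0], "dr": [0, 0, -0.055], "fingers": 0}
  ]
}}

```text
time_s: 1.35
tool_pos: [0.5012, -0.3887, 0.3098]
tool_rot: [-179.9, 0.0, 50.3]
force: [0.0, -0.2, -0.3]
grip_width: 0.0873
grasp_force: 0.0
```

```bash
python3 - <<'E'
from h import *
print(env.get_obs()['tool_pos'],env.get_obs()['tool_rot'])
im,m=snap('wrist','w1'); print(proj(m,[.5695,-.331,.062],True),proj(m,[.471,-.459,.21],True))
np.savez('w1.npz',**m)
E
```

```text
[ 0.50120147 -0.388663    0.30982587] [-1.79937188e+02  3.06201978e-03  5.03370765e+01]
(np.float64(291.24097112427813), np.float64(105.93785893806061)) (np.float64(302.0713700879689), np.float64(284.47525798214224))
```

View pics/w1.png

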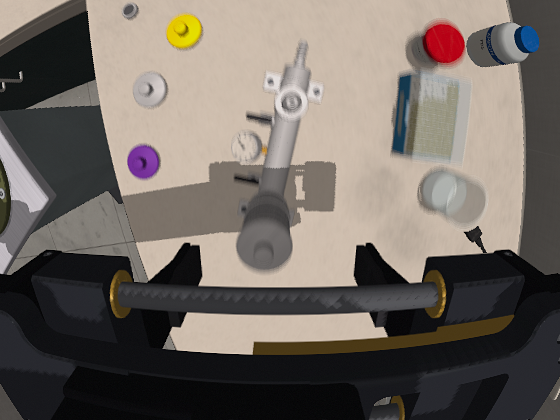

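Wrist view: port flange ring at (291,101), neighbour's top at (265,245), silver lid at (150,88), between yellow (184,31) and purple (143,161).

```bash
python3 - <<'E'
from h import *
plan([.38,.30,.30],128,via=.47)
E
```

```text
[51.9, -32.6, 1.0] [0.0, -0.0, -0.09] 
[49.6, -31.5, 0.9] [0.0, -0.0, -0.09] 
[47.4, -29.7, 0.9] [0.0, -0.0, -0.09] 
[45.5, -27.1, 0.9] [0.0, -0.0, -0.09] 
[43.8, -24.0, 0.8] [0.0, -0.0, -0.09] |
[42.4, -20.5, 0.8] [0.0, -0.0, -0.09] 
[41.3, -16.6, 0.8] [0.0, -0.0, -0.09] 
[40.5, -12.6, 0.8] [0.0, -0.0, -0.09] 
[40.1, -8.6, 0.8] [0.0, -0.0, -0.09] 
[39.9, -4.8, 0.8] [0.0, -0.0, -0.09] |
[40.1, -1.4, 0.7] [0.0, -0.0, -0.09] 
[40.5, 1.5, 0.7] [0.0, -0.0, -0.09] 
[41.0, 3.9, 0.7] [0.0, -0.0, -0.09] 
[41.7, 5.5, 0.7] [0.0, -0.0, -0.09] 
[42.5, 6.4, 0.7] [0.0, -0.0, -0.09] |
```

Request:
{"method": "step_arm", "body": {
  "moves": [
    {"dp": [52, -32, 0], "dr": [0, 0, -0.09], "fingers": 0},
    {"dp": [50, -31, 0], "dr": [0, 0, -0.09], "fingers": 0},
    {"dp": [47, -30, 0], "dr": [0, 0, -0.09], "fingers": 0},
    {"dp": [0, 0, 0], "fingers": 0},
    {"dp": [0, 0, 0], "fingers": 0}
  ]
}}

```text
validation failed for argument at $.mo...
```

```bash
python3 - <<'E'
from h import *
im,m=snap('wrist','w2'); np.savez('w2.npz',**m)
print(pose()[0])
for X in ([.5695,-.331,.062],[.431,-.175,.03],[.484,-.05,.01]):print(proj(m,X,True))
a=cv2.imread('pics/w1.png')[60:145,250:335];u,v=map(int,proj(m,[.5695,-.331,.062],True))
b=cv2.copyMakeBorder(im[:,:,::-1],60,60,60,60,cv2.BORDER_CONSTANT)[v+18:v+103,u+18:u+103]
l=cv2.imread('pics/w1.png')[46:131,107:192]
u2,v2=map(int,proj(m,[.431,-.175,.03],True)); l2=cv2.copyMakeBorder(im[:,:,::-1],60,60,60,60,cv2.BORDER_CONSTANT)[v2+18:v2+103,u2+18:u2+103]
print(u-42,v-42,u2-42,v2-42)
r=lambda i:cv2.resize(i,(340,300) if 0 else (298,298),interpolation=cv2.INTER_CUBIC)
cv2.imwrite('pics/m2.png',np.vstack([np.hstack([r(a),r(b)]),np.hstack([r(l),r(l2)])]))
E
```

```text
[ 0.50433787 -0.3839967   0.31021926]
(np.float64(292.5161219212123), np.float64(113.2975335781645))
(np.float64(144.9562551094842), np.float64(94.87772154205747))
(np.float64(128.67231280307027), np.float64(15.657390977829237))
250 71 102 52
```

View pics/m2.png

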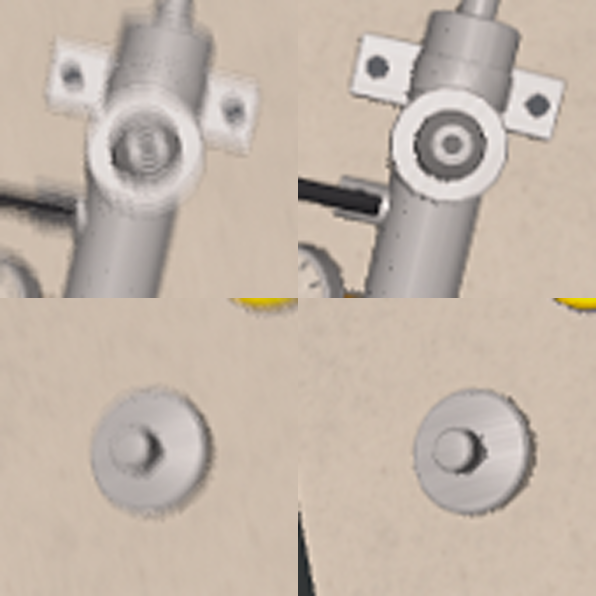

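The crop shows the sharp port flange centre at about (293.1,112.1) and the spigot tip at (294.2,112.1). The lid knob is at (147.6,95.4). The move was refused because it lacked "dr", so I'll repeat it.

Request:
{"method": "step_arm", "body": {
  "moves": [
    {"dp": [50, -32, 0], "dr": [0, 0, -0.09], "fingers": 0},
    {"dp": [50, -31, 0], "dr": [0, 0, -0.09], "fingers": 0},
    {"dp": [47, -30, 0], "dr": [0, 0, -0.09], "fingers": 0},
    {"dp": [0, 0, 0], "dr": [0, 0, 0], "fingers": 0},
    {"dp": [0, 0, 0], "dr": [0, 0, 0], "fingers": 0}
  ]
}}

```text
time_s: 2.08
tool_pos: [0.5074, -0.2178, 0.3105]
tool_rot: [180.0, 0.1, 65.6]
force: [0.7, -0.5, -1.1]
grip_width: 0.0868
grasp_force: 0.0
```

```bash
python3 - <<'E'
from h import *
m0=dict(np.load('w2.npz'))
im,m=snap('wrist','w3'); np.savez('w3.npz',**m)
print(pose()[0])
print(onplane(m0,293.1,112.1,.062,True),onplane(m0,294.2,112.1,.083,True),onplane(m0,147.6,95.4,.031,True),onplane(m0,152.2,95.9,.012,True))
us=[]
B=cv2.copyMakeBorder(im[:,:,::-1],60,60,60,60,cv2.BORDER_CONSTANT);T=[]
for X in ([.5695,-.331,.062],[.431,-.175,.03]):
    u,v=map(int,proj(m,X,True));print(u-42,v-42)
    T.append(cv2.resize(B[v+18:v+103,u+18:u+103],(298,298),interpolation=cv2.INTER_CUBIC))
cv2.imwrite('pics/m3.png',np.hstack(T))
plan([.38,.30,.30],128,via=.46)
E
```

```text
[ 0.50731282 -0.21845351  0.31028945]
[ 0.57101794 -0.33027398  0.062     ] [ 0.57123521 -0.33050583  0.083     ] [ 0.43377058 -0.17879396  0.031     ] [ 0.4334244  -0.17852845  0.012     ]
311 188
173 123
[56.0, -29.0, 1.0] [-0.0, 0.0, -0.109] 
[53.6, -27.0, 1.0] [-0.0, 0.0, -0.109] 
[51.6, -23.4, 1.0] [-0.0, 0.0, -0.109] 
[50.1, -18.6, 1.0] [-0.0, 0.0, -0.109] 
[49.2, -13.0, 1.0] [-0.0, 0.0, -0.109] |
[48.8, -7.2, 1.0] [-0.0, 0.0, -0.109] 
[49.1, -1.7, 1.0] [-0.0, 0.0, -0.109] 
[49.8, 2.9, 1.0] [-0.0, 0.0, -0.109] 
[50.8, 6.3, 1.0] [-0.0, 0.0, -0.109] 
[52.0, 8.0, 1.0] [-0.0, 0.0, -0.109] |
```

View pics/m3.png

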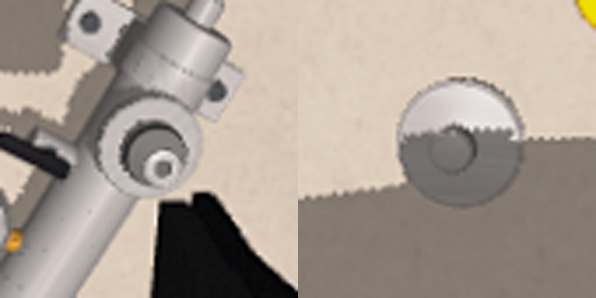

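In this view the port's spigot tip is at (357.2,235.9), its flange centre at (353.5,229.4), and the lid knob at (217.2,165.8).

Request:
{"method": "step_arm", "body": {
  "moves": [
    {"dp": [55, -29, 0], "dr": [0, 0, -0.11], "fingers": 0},
    {"dp": [53, -27, 0], "dr": [0, 0, -0.11], "fingers": 0},
    {"dp": [51, -23, 0], "dr": [0, 0, -0.11], "fingers": 0},
    {"dp": [50, -19, 0], "dr": [0, 0, -0.11], "fingers": 0},
    {"dp": [49, -13, 0], "dr": [0, 0, -0.11], "fingers": 0}
  ]
}}

```text
time_s: 2.75
tool_pos: [0.4546, 0.0593, 0.3105]
tool_rot: [180.0, -0.0, 97.2]
force: [-0.0, 0.8, 0.3]
grip_width: 0.0869
grasp_force: 0.0
```

Request:
{"method": "step_arm", "body": {
  "moves": [
    {"dp": [49, -7, 0], "dr": [0, 0, -0.11], "fingers": 0},
    {"dp": [49, -2, 0], "dr": [0, 0, -0.11], "fingers": 0},
    {"dp": [50, 3, 20], "dr": [0, 0, -0.11], "fingers": 0},
    {"dp": [30, 6, 40], "dr": [0, 0, -0.11], "fingers": 0},
    {"dp": [0, 0, 40], "dr": [0, 0, 0], "fingers": 0}
  ]
}}

```text
time_s: 3.38
tool_pos: [0.4064, 0.2335, 0.21]
tool_rot: [179.9, -0.0, 122.6]
force: [0.0, -1.5, -0.8]
grip_width: 0.0869
grasp_force: 0.0
```

Request:
{"method": "step_arm", "body": {
  "moves": [
    {"dp": [0, 0, 10], "dr": [0, 0, 0], "fingers": 0},
    {"dp": [0, 0, 0], "dr": [0, 0, 0], "fingers": 0},
    {"dp": [0, 0, 0], "dr": [0, 0, 0], "fingers": 0},
    {"dp": [0, 0, 0], "dr": [0, 0, 0], "fingers": 0},
    {"dp": [0, 0, 0], "dr": [0, 0, 0], "fingers": 0}
  ]
}}

```text
time_s: 4.0
tool_pos: [0.4066, 0.232, 0.2012]
tool_rot: [179.9, 0.0, 122.4]
force: [0.4, -0.2, -0.4]
grip_width: 0.0872
grasp_force: 0.0
```

```bash
cat >> h.py <<'E'
def triw(ps):
    A=np.zeros((3,3));b=np.zeros(3)
    for m,u,v in ps:
        c,d=ray(m,u,v,True);P=np.eye(3)-np.outer(d,d);A+=P;b+=P@c
    return np.linalg.solve(A,b)
E
python3 - <<'E'
from h import *
a=dict(np.load('w2.npz'));b=dict(np.load('w3.npz'))
for q,r in(((293.1,112.1),(353.5,229.4)),((294.2,112.1),(357.2,235.9)),((147.6,95.4),(217.2,165.8))):print(triw([(a,*q),(b,*r)]).round(4),)
print(onplane(b,353.5,229.4,.062,True),onplane(b,217.2,165.8,.031,True))
im,m=snap('wrist','w4'); np.savez('w4.npz',**m)
print(env.get_obs()['tool_pos'],env.get_obs()['tool_rot'])
for X in ([.4062,.327,.04],[.532,.442,.014],[.54,.328,.085]):print(np.round(proj(m,X,True),1))
E
```

```text
[ 0.571  -0.3303  0.0602]
[ 0.5709 -0.3305  0.0836]
[ 0.432  -0.177   0.0252]
[ 0.57069951 -0.32954083  0.062     ] [ 0.43325164 -0.17653186  0.031     ]
[0.40645425 0.23194704 0.20102641] [1.79955860e+02 2.83295374e-02 1.22416874e+02]
[328.5 113.5]
[462.5  98.3]
[445.9 195.2]
```

View pics/w4.png

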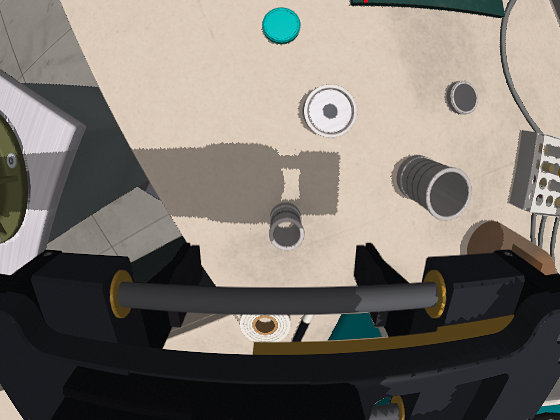

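Wrist view: base at (330.5,111), disc at (462,97.5), funnel mouth at (447.5,192.5), small funnel at (286,230) just below the path, turquoise disc at (281,25).

```bash
python3 - <<'E'
from h import *
m=dict(np.load('w4.npz'))
mt=env.camera_model('top')
for n,q,z,t in(('base',(330.5,111),.04,(185.2,235.3)),('disc',(462,97.5),.014,(152.7,198.6)),('fun',(447.5,192.5),.085,(182.2,192.7)),('smf',(286,234),.058,(224,227))):
    c1,d1=ray(mt,*t);c2,d2=ray(m,*q,True)
    s=np.linalg.lstsq(np.c_[d1,-d2],c2-c1,rcond=None)[0]
    print(n,onplane(m,*q,z,True).round(4),'tri',(c1+s[0]*d1).round(4),(c2+s[1]*d2).round(4))
plan([.4066,.328,.09],122.4,n=5,arc=False)
E
```

```text
base [0.4065 0.3302 0.04  ] tri [0.407  0.3304 0.0234] [0.4087 0.3317 0.0238]
disc [0.5309 0.4423 0.014 ] tri [0.5325 0.4425 0.0111] [0.5322 0.4434 0.0113]
fun [0.5398 0.3312 0.085 ] tri [0.5408 0.3285 0.0817] [0.5414 0.3314 0.0824]
smf [0.4351 0.2036 0.058 ] tri [0.4307 0.1988 0.0498] [0.4369 0.2012 0.0505]
[16.2, 10.3, 22.2] [0.0, 0.0, 0.0] 
[16.2, 10.3, 22.2] [0.0, 0.0, 0.0] 
[16.2, 10.3, 22.2] [0.0, 0.0, 0.0] 
[16.2, 10.3, 22.2] [0.0, 0.0, 0.0] 
[16.2, 10.3, 22.2] [0.0, 0.0, 0.0] |
```

Request:
{"method": "step_arm", "body": {
  "moves": [
    {"dp": [41, 26, 10], "dr": [0, 0, 0], "fingers": 0},
    {"dp": [41, 25, 30], "dr": [0, 0, 0], "fingers": 0},
    {"dp": [0, 0, 50], "dr": [0, 0, 0], "fingers": 0},
    {"dp": [0, 0, 30], "dr": [0, 0, 0], "fingers": 0},
    {"dp": [0, 0, 0], "dr": [0, 0, 0], "fingers": 0}
  ]
}}

```text
time_s: 4.68
tool_pos: [0.4036, 0.3274, 0.0786]
tool_rot: [-179.7, -0.0, 122.5]
force: [0.3, 0.6, 0.2]
grip_width: 0.0867
grasp_force: 0.0
```

```bash
python3 - <<'E'
from h import *
im,m=snap('wrist','w5');print(env.get_obs()['tool_pos'],env.get_obs()['tool_rot'],proj(m,[.4066,.3292,.04],True))
E
```

```text
[0.40484117 0.3283797  0.08035917] [-1.79914733e+02 -3.34559286e-02  1.22441971e+02] (np.float64(282.91953763999237), np.float64(237.56457568671274))
```

View pics/w5.png

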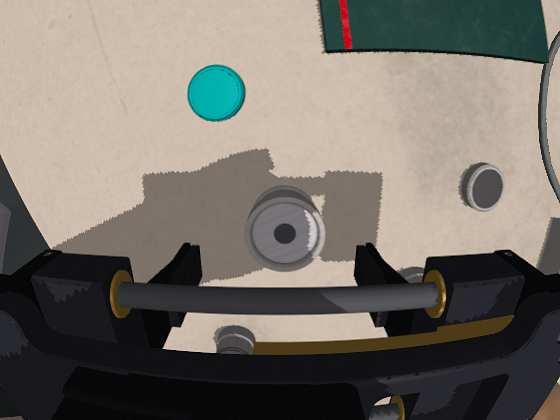

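The base sits under the open fingers, its rim centred at about (285,234).

```bash
python3 - <<'E'
from h import *
m=env.camera_model('wrist');t=onplane(m,285,234,.04,True);print(t,env.get_obs()['tool_pos'])
t[2]=.0155;plan(t,122.4,n=2,arc=False)
E
```

```text
[0.40814346 0.3325596  0.04      ] [0.40484117 0.3283797  0.08035917]
[0.9, 2.6, 32.4] [-0.001, -0.0, 0.0] 
[0.9, 2.5, 32.4] [-0.001, -0.0, 0.0]
```

Request:
{"method": "step_arm", "body": {
  "moves": [
    {"dp": [1, 2, 30], "dr": [0, 0, 0], "fingers": 0},
    {"dp": [0, 1, 32], "dr": [0, 0, 0], "fingers": 0},
    {"dp": [0, 0, 0], "dr": [0, 0, 0], "fingers": 0},
    {"dp": [0, 0, 0], "dr": [0, 0, 0], "fingers": 1},
    {"dp": [0, 0, 0], "dr": [0, 0, 0], "fingers": 1}
  ],
  "squeeze": 25
}}

```text
time_s: 5.35
tool_pos: [0.4085, 0.3317, 0.0204]
tool_rot: [179.8, 0.0, 122.4]
force: [-0.7, 0.6, -0.6]
grip_width: 0.0742
grasp_force: 0.0
```

Request:
{"method": "step_arm", "body": {
  "moves": [
    {"dp": [0, 0, 0], "dr": [0, 0, 0], "fingers": 1},
    {"dp": [0, 0, 0], "dr": [0, 0, 0], "fingers": 1},
    {"dp": [0, 0, 0], "dr": [0, 0, 0], "fingers": 1},
    {"dp": [0, 0, -10], "dr": [0, 0, 0], "fingers": 1},
    {"dp": [0, 0, -30], "dr": [0, 0, 0], "fingers": 1}
  ]
}}

```text
time_s: 5.98
tool_pos: [0.4059, 0.3299, 0.0577]
tool_rot: [-179.8, -0.0, 122.4]
force: [0.4, -0.7, -0.7]
grip_width: 0.0537
grasp_force: 25.0
```

```bash
python3 - <<'E'
from h import *
print(env.get_obs()['tool_pos'],env.get_obs()['grip_width']);plan([.571,-.3303,.27],47,via=.46)
E
```

```text
[0.40586431 0.32988922 0.05772259] 0.05366763146739114
[-42.6, -15.0, -14.1] [-0.0, 0.0, 0.088] 
[-41.2, -13.7, -14.1] [-0.0, 0.0, 0.088] 
[-39.8, -11.1, -14.1] [-0.0, 0.0, 0.088] 
[-38.5, -7.6, -14.1] [-0.0, 0.0, 0.088] 
[-37.4, -3.2, -14.1] [-0.0, 0.0, 0.088] |
[-36.5, 2.0, -14.1] [-0.0, 0.0, 0.088] 
[-35.9, 7.7, -14.2] [-0.0, 0.0, 0.088] 
[-35.6, 13.7, -14.2] [-0.0, 0.0, 0.088] 
[-35.7, 19.7, -14.2] [-0.0, 0.0, 0.088] 
[-36.2, 25.6, -14.2] [-0.0, 0.0, 0.088] |
[-37.1, 31.1, -14.2] [-0.0, 0.0, 0.088] 
[-38.3, 35.9, -14.2] [-0.0, 0.0, 0.088] 
[-40.0, 39.9, -14.2] [-0.0, 0.0, 0.088] 
[-42.0, 43.0, -14.2] [-0.0, 0.0, 0.088] 
[-44.3, 45.0, -14.2] [-0.0, 0.0, 0.088] |
```

Request:
{"method": "step_arm", "body": {
  "moves": [
    {"dp": [0, 0, -45], "dr": [0, 0, 0], "fingers": 1},
    {"dp": [0, 0, -60], "dr": [0, 0, 0], "fingers": 1},
    {"dp": [0, 0, -60], "dr": [0, 0, 0], "fingers": 1},
    {"dp": [-42, -15, -40], "dr": [0, 0, 0.088], "fingers": 1},
    {"dp": [-41, -14, -15], "dr": [0, 0, 0.088], "fingers": 1}
  ]
}}

```text
time_s: 6.6
tool_pos: [0.4241, 0.2449, 0.2812]
tool_rot: [179.8, 0.0, 112.3]
force: [0.4, -1.4, -2.6]
grip_width: 0.0536
grasp_force: 25.0
```

Request:
{"method": "step_arm", "body": {
  "moves": [
    {"dp": [-40, -11, 0], "dr": [0, 0, 0.088], "fingers": 1},
    {"dp": [-38, -8, 0], "dr": [0, 0, 0.088], "fingers": 1},
    {"dp": [-37, -3, 0], "dr": [0, 0, 0.088], "fingers": 1},
    {"dp": [-36, 2, 0], "dr": [0, 0, 0.088], "fingers": 1},
    {"dp": [-36, 8, 0], "dr": [0, 0, 0.088], "fingers": 1}
  ]
}}

```text
time_s: 7.22
tool_pos: [0.453, 0.0558, 0.2787]
tool_rot: [180.0, 0.0, 87.0]
force: [0.8, 0.5, -2.4]
grip_width: 0.0538
grasp_force: 25.0
```

Request:
{"method": "step_arm", "body": {
  "moves": [
    {"dp": [-36, 14, 0], "dr": [0, 0, 0.088], "fingers": 1},
    {"dp": [-36, 20, 0], "dr": [0, 0, 0.088], "fingers": 1},
    {"dp": [-36, 26, 0], "dr": [0, 0, 0.088], "fingers": 1},
    {"dp": [-37, 31, 0], "dr": [0, 0, 0.088], "fingers": 1},
    {"dp": [-38, 36, 0], "dr": [0, 0, 0.088], "fingers": 1}
  ]
}}

```text
time_s: 7.85
tool_pos: [0.5345, -0.1554, 0.278]
tool_rot: [-180.0, -0.0, 61.7]
force: [0.1, 0.0, -1.5]
grip_width: 0.0536
grasp_force: 25.0
```

```bash
python3 - <<'E'
from h import *
print(env.get_obs()['tool_pos'],env.get_obs()['tool_rot'],env.get_obs()['grip_width']);plan([.571,-.3303,.20],47,n=5)
E
```

```text
[ 0.53454221 -0.15536985  0.27804017] [-1.79978772e+02 -1.76145356e-02  6.16655730e+01] 0.053615676895851914
[-23.1, 25.3, 15.6] [-0.0, -0.0, 0.051] 
[-24.0, 25.6, 15.6] [-0.0, -0.0, 0.051] 
[-24.9, 25.9, 15.6] [-0.0, -0.0, 0.051] 
[-25.8, 26.1, 15.6] [-0.0, -0.0, 0.051] 
[-26.7, 26.4, 15.6] [-0.0, -0.0, 0.051] |
```

Request:
{"method": "step_arm", "body": {
  "moves": [
    {"dp": [-23, 24, 0], "dr": [0, 0, 0.05], "fingers": 1},
    {"dp": [-24, 24, 10], "dr": [0, 0, 0.05], "fingers": 1},
    {"dp": [-25, 25, 20], "dr": [0, 0, 0.05], "fingers": 1},
    {"dp": [-20, 22, 25], "dr": [0, 0, 0.05], "fingers": 1},
    {"dp": [-15, 15, 20], "dr": [0, 0, 0.05], "fingers": 1}
  ]
}}

```text
time_s: 8.48
tool_pos: [0.5663, -0.3052, 0.201]
tool_rot: [-179.9, 0.0, 47.3]
force: [0.1, 0.5, -1.9]
grip_width: 0.0536
grasp_force: 25.0
```

Request:
{"method": "step_arm", "body": {
  "moves": [
    {"dp": [0, 0, 0], "dr": [0, 0, 0], "fingers": 1},
    {"dp": [0, 0, 0], "dr": [0, 0, 0], "fingers": 1},
    {"dp": [0, 0, 0], "dr": [0, 0, 0], "fingers": 1},
    {"dp": [0, 0, 0], "dr": [0, 0, 0], "fingers": 1},
    {"dp": [0, 0, 0], "dr": [0, 0, 0], "fingers": 1}
  ]
}}

```text
time_s: 9.1
tool_pos: [0.5671, -0.3021, 0.2042]
tool_rot: [179.9, 0.0, 47.6]
force: [-0.4, 0.1, -1.6]
grip_width: 0.0536
grasp_force: 25.0
```

```bash
python3 - <<'E'
from h import *
print(env.get_obs()['tool_pos'],env.get_obs()['tool_rot'],env.get_obs()['grip_width']);plan([.571,-.3303,.112],47,n=3,arc=False)
im,m=snap('wrist','w6');print(proj(m,[.571,-.3303,.062],True))
E
```

```text
[ 0.5670599  -0.3020876   0.20423402] [1.79940509e+02 2.92151534e-03 4.76439748e+01] 0.05364115242882159
[-6.1, 7.3, 30.8] [0.0, 0.0, 0.004] 
[-6.0, 7.3, 30.7] [0.0, 0.0, 0.004] 
[-6.0, 7.3, 30.7] [0.0, 0.0, 0.004] 
(np.float64(300.673491773292), np.float64(213.79549462177533))
```

View pics/w6.png

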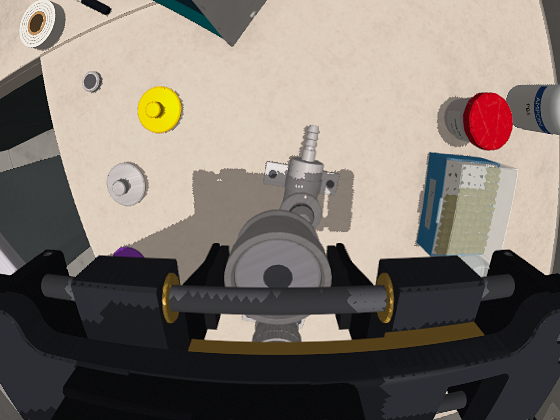

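The base is held upright, its rim centred near (278,262). The port spigot is visible just ahead at about (300,211).

```bash
python3 - <<'E'
from h import *
m=env.camera_model('wrist');p,R=pose()
for c in((278,262),(278,259)): print(R.inv().apply(onplane(m,*c,p[2]+.021,True)-p)*1000)
plan([.571,-.3303,.112],47.6,n=1,arc=False)
E
```

```text
[ 10.57568624  -1.03854638 -21.00230813]
[ 12.19619591  -1.04038522 -21.00253336]
[-18.0, 21.8, 92.1] [0.001, 0.0, 0.0]
```

```bash
python3 - <<'E'
from h import *
m=env.camera_model('wrist');p,R=pose()
P=lambda x,y,z:np.round(proj(m,p+R.apply([x/1000,y/1000,-z/1000]),True),0)
for o in(0,3,6):print(o,P(o+27,0,21),P(o,27,21),P(o,-27,21),P(o-27,0,21),'hole',P(o,0,16),P(o+27,0,6))
im=cv2.imread('pics/w6.png')[195:335,205:350];cv2.imwrite('pics/c6.png',cv2.resize(im,None,fx=4,fy=4,interpolation=cv2.INTER_CUBIC))
E
```

```text
0 [280. 230.] [334. 280.] [226. 280.] [280. 324.] hole [280. 276.] [280. 220.]
3 [280. 224.] [334. 275.] [226. 275.] [280. 319.] hole [280. 271.] [280. 214.]
6 [280. 218.] [335. 270.] [225. 270.] [280. 315.] hole [280. 266.] [280. 209.]
```

View pics/c6.png

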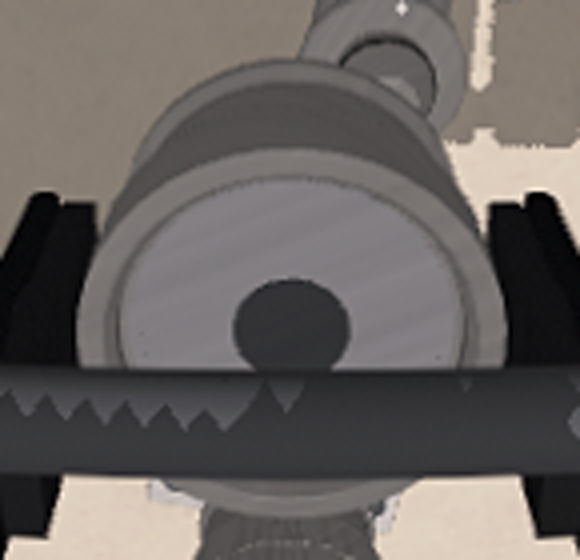

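The close crop shows the rim spanning rows 232 to 324, so the base is centred in the grip. The port's flange is about where predicted, near (302,214).

Request:
{"method": "step_arm", "body": {
  "moves": [
    {"dp": [-9, 11, 10], "dr": [0, 0, 0], "fingers": 1},
    {"dp": [-9, 11, 20], "dr": [0, 0, 0], "fingers": 1},
    {"dp": [0, 0, 40], "dr": [0, 0, 0], "fingers": 1},
    {"dp": [0, 0, 22], "dr": [0, 0, 0], "fingers": 1},
    {"dp": [0, 0, 0], "dr": [0, 0, 0], "fingers": 1}
  ]
}}

```text
time_s: 9.78
tool_pos: [0.5685, -0.3309, 0.1073]
tool_rot: [-179.6, 0.1, 47.5]
force: [-0.2, 0.8, -1.7]
grip_width: 0.054
grasp_force: 25.0
```

Request:
{"method": "step_arm", "body": {
  "moves": [
    {"dp": [0, 0, 0], "dr": [0, 0, 0], "fingers": 1},
    {"dp": [0, 0, 0], "dr": [0, 0, 0], "fingers": 1},
    {"dp": [0, 0, 0], "dr": [0, 0, 0], "fingers": 1},
    {"dp": [0, 0, 0], "dr": [0, 0, 0], "fingers": 1},
    {"dp": [0, 0, 0], "dr": [0, 0, 0], "fingers": 1}
  ]
}}

```text
time_s: 10.4
tool_pos: [0.571, -0.3307, 0.1118]
tool_rot: [180.0, 0.0, 47.6]
force: [-0.4, 0.5, -2.5]
grip_width: 0.0539
grasp_force: 25.0
```

Request:
{"method": "step_arm", "body": {
  "moves": [
    {"dp": [0, 0, 8], "dr": [0, 0, 0], "fingers": 1},
    {"dp": [0, 0, 8], "dr": [0, 0, 0], "fingers": 1},
    {"dp": [0, 0, 6], "dr": [0, 0, 0], "fingers": 1},
    {"dp": [0, 0, 4], "dr": [0, 0, 0], "fingers": 1},
    {"dp": [0, 0, 2], "dr": [0, 0, 0], "fingers": 1}
  ]
}}

```text
time_s: 11.02
tool_pos: [0.5708, -0.3306, 0.0832]
tool_rot: [-180.0, 0.0, 47.6]
force: [-0.3, 0.3, -2.0]
grip_width: 0.0538
grasp_force: 25.0
```

Request:
{"method": "step_arm", "body": {
  "moves": [
    {"dp": [0, 0, 1], "dr": [0, 0, 0], "fingers": 1},
    {"dp": [0, 0, 0], "dr": [0, 0, 0], "fingers": 1},
    {"dp": [0, 0, 0], "dr": [0, 0, 0], "fingers": 1},
    {"dp": [0, 0, 0], "dr": [0, 0, 0], "fingers": 1},
    {"dp": [0, 0, 0], "dr": [0, 0, 0], "fingers": 1}
  ]
}}

```text
time_s: 11.65
tool_pos: [0.571, -0.3306, 0.0826]
tool_rot: [180.0, 0.0, 47.6]
force: [0.8, -0.1, -1.6]
grip_width: 0.0536
grasp_force: 25.0
```

Request:
{"method": "step_arm", "body": {
  "moves": [
    {"dp": [0, 0, 1], "dr": [0, 0, 0], "fingers": 1},
    {"dp": [0, 0, 0.5], "dr": [0, 0, 0], "fingers": 1},
    {"dp": [0, 0, 0], "dr": [0, 0, 0], "fingers": 1},
    {"dp": [0, 0, 0], "dr": [0, 0, 0], "fingers": 1},
    {"dp": [0, 0, 0], "dr": [0, 0, 0], "fingers": 1}
  ]
}}

```text
time_s: 12.28
tool_pos: [0.571, -0.3305, 0.0811]
tool_rot: [180.0, 0.0, 47.6]
force: [-0.2, 1.0, 0.3]
grip_width: 0.0536
grasp_force: 25.0
```

Request:
{"method": "step_arm", "body": {
  "moves": [
    {"dp": [0, 0, 0.5], "dr": [0, 0, 0], "fingers": 1},
    {"dp": [0, 0, 0], "dr": [0, 0, 0], "fingers": 1},
    {"dp": [0, 0, 0], "dr": [0, 0, 0], "fingers": 1},
    {"dp": [0, 0, 0], "dr": [0, 0, 0], "fingers": 1},
    {"dp": [0, 0, 0], "dr": [0, 0, 0], "fingers": 1}
  ]
}}

```text
time_s: 12.9
tool_pos: [0.5711, -0.3305, 0.081]
tool_rot: [180.0, -0.0, 47.6]
force: [-1.4, 2.0, 4.0]
grip_width: 0.0537
grasp_force: 25.0
```

Request:
{"method": "step_arm", "body": {
  "moves": [
    {"dp": [0, 0, 0], "dr": [0, 0, 0], "fingers": 0},
    {"dp": [0, 0, 0], "dr": [0, 0, 0], "fingers": 0},
    {"dp": [0, 0, 0], "dr": [0, 0, 0], "fingers": 0},
    {"dp": [0, 0, -20], "dr": [0, 0, 0], "fingers": 0},
    {"dp": [0, 0, -50], "dr": [0, 0, 0], "fingers": 0}
  ]
}}

```text
time_s: 13.52
tool_pos: [0.5694, -0.33, 0.1496]
tool_rot: [-179.7, 0.1, 47.6]
force: [0.8, -0.8, 0.2]
grip_width: 0.0859
grasp_force: 0.0
```

Request:
{"method": "step_arm", "body": {
  "moves": [
    {"dp": [0, 0, -60], "dr": [0, 0, 0], "fingers": 0},
    {"dp": [0, 0, -60], "dr": [0, 0, 0], "fingers": 0},
    {"dp": [0, 0, -30], "dr": [0, 0, 0], "fingers": 0},
    {"dp": [0, 0, 0], "dr": [0, 0, 0], "fingers": 0},
    {"dp": [0, 0, 0], "dr": [0, 0, 0], "fingers": 0}
  ]
}}

```text
time_s: 14.15
tool_pos: [0.5706, -0.3305, 0.3002]
tool_rot: [-180.0, 0.0, 47.6]
force: [-0.8, -0.4, -0.8]
grip_width: 0.0872
grasp_force: 0.0
```

```bash
python3 - <<'E'
from h import *
print(env.get_obs()['tool_pos'],env.get_obs()['tool_rot'])
im,m=snap('wrist','w7');np.savez('w7.npz',**m);print(proj(m,[.571,-.3303,.102],True))
cv2.imwrite('pics/c7.png',cv2.resize(im[170:340,190:370,::-1],None,fx=3,fy=3,interpolation=cv2.INTER_CUBIC))
plan([.5325,.4425,.25],136,via=.45)
E
```

```text
[ 0.57059149 -0.33045594  0.30024133] [-1.79973030e+02  2.40249263e-02  4.76069400e+01]
(np.float64(278.6845110529887), np.float64(182.86138770340455))
[38.7, -56.3, 3.4] [-0.0, -0.0, -0.103] 
[37.0, -52.6, 3.4] [-0.0, -0.0, -0.103] 
[35.7, -47.2, 3.4] [-0.0, -0.0, -0.103] 
[35.0, -40.2, 3.3] [-0.0, -0.0, -0.103] 
[34.7, -31.8, 3.3] [-0.0, -0.0, -0.103] |
[35.0, -22.3, 3.3] [-0.0, -0.0, -0.103] 
[35.6, -12.1, 3.3] [-0.0, -0.0, -0.103] 
[36.7, -1.6, 3.3] [-0.0, -0.0, -0.103] 
[38.1, 8.9, 3.3] [-0.0, -0.0, -0.103] 
[39.8, 19.0, 3.3] [-0.0, -0.0, -0.103] |
[41.8, 28.3, 3.3] [-0.0, -0.0, -0.103] 
[44.0, 36.5, 3.3] [-0.0, -0.0, -0.103] 
[46.5, 43.2, 3.3] [-0.0, -0.0, -0.103] 
[49.1, 48.3, 3.3] [-0.0, -0.0, -0.103] 
[51.9, 51.6, 3.3] [-0.0, -0.0, -0.103] |
```

View pics/c7.png

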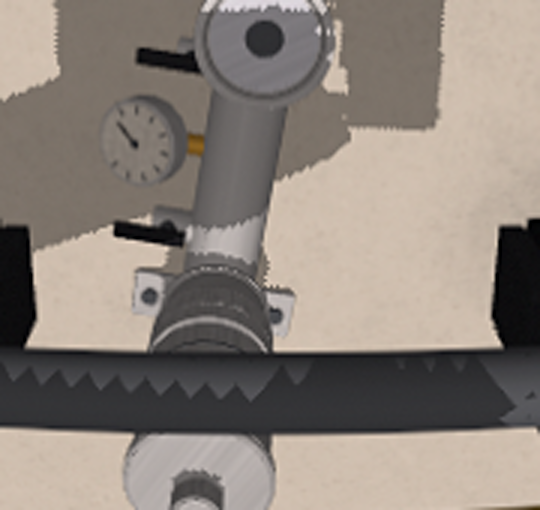

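The base stands upright on the port, its hole at (278,183) against a prediction of (278.7,182.9). Next is the disc.

Request:
{"method": "step_arm", "body": {
  "moves": [
    {"dp": [38, -48, 0], "dr": [0, 0, -0.103], "fingers": 0},
    {"dp": [37, -50, 0], "dr": [0, 0, -0.103], "fingers": 0},
    {"dp": [36, -47, 0], "dr": [0, 0, -0.103], "fingers": 0},
    {"dp": [35, -40, 0], "dr": [0, 0, -0.103], "fingers": 0},
    {"dp": [35, -32, 0], "dr": [0, 0, -0.103], "fingers": 0}
  ]
}}

```text
time_s: 14.82
tool_pos: [0.4784, -0.0619, 0.2991]
tool_rot: [-179.9, 0.0, 77.3]
force: [0.5, -0.5, -0.1]
grip_width: 0.087
grasp_force: 0.0
```

Request:
{"method": "step_arm", "body": {
  "moves": [
    {"dp": [35, -22, 0], "dr": [0, 0, -0.103], "fingers": 0},
    {"dp": [36, -12, 0], "dr": [0, 0, -0.103], "fingers": 0},
    {"dp": [37, -2, 0], "dr": [0, 0, -0.103], "fingers": 0},
    {"dp": [38, 9, 0], "dr": [0, 0, -0.103], "fingers": 0},
    {"dp": [40, 19, 0], "dr": [0, 0, -0.103], "fingers": 0}
  ]
}}

```text
time_s: 15.45
tool_pos: [0.4739, 0.1313, 0.2994]
tool_rot: [-179.9, 0.1, 106.7]
force: [0.8, -0.4, -0.5]
grip_width: 0.0872
grasp_force: 0.0
```

Request:
{"method": "step_arm", "body": {
  "moves": [
    {"dp": [42, 28, 0], "dr": [0, 0, -0.103], "fingers": 0},
    {"dp": [44, 36, 0], "dr": [0, 0, -0.103], "fingers": 0},
    {"dp": [46, 41, 0], "dr": [0, 0, -0.103], "fingers": 0},
    {"dp": [38, 38, 0], "dr": [0, 0, -0.103], "fingers": 0},
    {"dp": [0, 0, 0], "dr": [0, 0, 0], "fingers": 0}
  ]
}}

```text
time_s: 16.08
tool_pos: [0.5268, 0.3515, 0.2973]
tool_rot: [-179.8, -0.4, 130.8]
force: [-0.4, 0.5, -0.1]
grip_width: 0.0871
grasp_force: 0.0
```

```bash
python3 - <<'E'
from h import *
print(env.get_obs()['tool_pos'],env.get_obs()['tool_rot'])
plan([.532,.4425,.10],132,n=5,arc=False)
E
```

```text
[0.52684471 0.35147693 0.29734265] [-179.78033303   -0.36095541  130.7652329 ]
[12.9, 12.8, 39.5] [-0.001, -0.001, -0.004] 
[12.9, 12.8, 39.5] [-0.001, -0.001, -0.004] 
[12.9, 12.9, 39.5] [-0.001, -0.001, -0.004] 
[12.8, 12.9, 39.5] [-0.001, -0.001, -0.004] 
[12.8, 12.9, 39.5] [-0.001, -0.001, -0.004] |
```

Request:
{"method": "step_arm", "body": {
  "moves": [
    {"dp": [30, 30, 10], "dr": [0, 0, 0], "fingers": 0},
    {"dp": [30, 30, 30], "dr": [0, 0, 0], "fingers": 0},
    {"dp": [0, 0, 60], "dr": [0, 0, 0], "fingers": 0},
    {"dp": [0, 0, 55], "dr": [0, 0, 0], "fingers": 0},
    {"dp": [0, 0, 25], "dr": [0, 0, 0], "fingers": 0}
  ]
}}

```text
time_s: 16.7
tool_pos: [0.5359, 0.4271, 0.1154]
tool_rot: [-179.6, 0.1, 130.1]
force: [0.5, 0.6, 0.9]
grip_width: 0.087
grasp_force: 0.0
```

Request:
{"method": "step_arm", "body": {
  "moves": [
    {"dp": [0, 0, 0], "dr": [0, 0, 0], "fingers": 0},
    {"dp": [0, 0, 0], "dr": [0, 0, 0], "fingers": 0},
    {"dp": [0, 0, 0], "dr": [0, 0, 0], "fingers": 0},
    {"dp": [0, 0, 0], "dr": [0, 0, 0], "fingers": 0},
    {"dp": [0, 0, 0], "dr": [0, 0, 0], "fingers": 0}
  ]
}}

```text
time_s: 17.32
tool_pos: [0.5372, 0.4311, 0.1211]
tool_rot: [180.0, 0.0, 130.2]
force: [0.1, 0.3, -0.8]
grip_width: 0.0871
grasp_force: 0.0
```

```bash
python3 - <<'E'
from h import *
print(env.get_obs()['tool_pos'],env.get_obs()['tool_rot'])
im,m=snap('wrist','w8');np.savez('w8.npz',**m);print(proj(m,[.532,.4425,.014],True))
u,v=map(int,proj(m,[.532,.4425,.014],True))
a=im[v-60:v+60,u-60:u+60,::-1]
u2,v2=map(int,proj(m,[.540,.330,.085],True));print(u,v,u2,v2)
cv2.imwrite('pics/c8.png',cv2.resize(a,None,fx=4,fy=4,interpolation=cv2.INTER_CUBIC))
E
```

```text
[0.53720197 0.43109238 0.12114397] [1.79951096e+02 1.57328475e-02 1.30221277e+02]
(np.float64(281.11976184168003), np.float64(193.8307980766918))
281 193 196 330
```

View pics/c8.png

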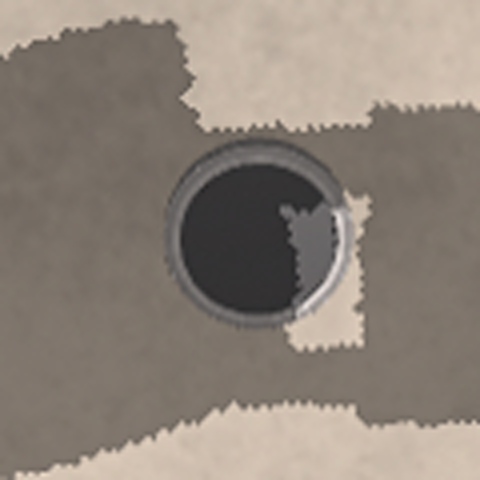

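The crop shows the disc's top face centred at about (285.3,193.5).

```bash
python3 - <<'E'
from h import *
m=dict(np.load('w8.npz'));t=onplane(m,285.3,193.5,.014,True)
t2=triw([(m,285.3,193.5),(dict(np.load('w4.npz')),462,97.5)]);print(t,t2)
p,R=pose();t[2]=.0065;print(R.inv().apply(t-p)*1000)
E
```

```text
[0.53453918 0.44503469 0.014     ] [0.53476165 0.4444171  0.00796765]
[ 12.36521678   7.05648738 114.41159758]
```

Request:
{"method": "step_arm", "body": {
  "moves": [
    {"dp": [6, 4, 20], "dr": [0, 0, 0], "fingers": 0},
    {"dp": [6, 3, 50], "dr": [0, 0, 0], "fingers": 0},
    {"dp": [0, 0, 30], "dr": [0, 0, 0], "fingers": 0},
    {"dp": [0, 0, 8], "dr": [0, 0, 0], "fingers": 0},
    {"dp": [0, 0, 4], "dr": [0, 0, 0], "fingers": 0}
  ]
}}

```text
time_s: 18.0
tool_pos: [0.5344, 0.445, 0.0082]
tool_rot: [-180.0, -0.0, 130.2]
force: [0.6, -0.2, 0.5]
grip_width: 0.0873
grasp_force: 0.0
```

Request:
{"method": "step_arm", "body": {
  "moves": [
    {"dp": [0, 0, 0], "dr": [0, 0, 0], "fingers": 0},
    {"dp": [0, 0, 0], "dr": [0, 0, 0], "fingers": 0},
    {"dp": [0, 0, 0], "dr": [0, 0, 0], "fingers": 0},
    {"dp": [0, 0, 0], "dr": [0, 0, 0], "fingers": 0},
    {"dp": [0, 0, 0], "dr": [0, 0, 0], "fingers": 0}
  ]
}}

```text
time_s: 18.62
tool_pos: [0.5347, 0.4446, 0.0087]
tool_rot: [180.0, 0.0, 130.2]
force: [0.6, 0.8, -0.0]
grip_width: 0.087
grasp_force: 0.0
```

Request:
{"method": "step_arm", "body": {
  "moves": [
    {"dp": [0, 0, 2], "dr": [0, 0, 0], "fingers": 0},
    {"dp": [0, 0, 0], "dr": [0, 0, 0], "fingers": 1},
    {"dp": [0, 0, 0], "dr": [0, 0, 0], "fingers": 1},
    {"dp": [0, 0, 0], "dr": [0, 0, 0], "fingers": 1},
    {"dp": [0, 0, 0], "dr": [0, 0, 0], "fingers": 1}
  ],
  "squeeze": 20
}}

```text
time_s: 19.25
tool_pos: [0.5346, 0.4446, 0.0065]
tool_rot: [-180.0, 0.0, 130.2]
force: [-0.8, -0.3, 0.4]
grip_width: 0.0547
grasp_force: 0.0
```

Request:
{"method": "step_arm", "body": {
  "moves": [
    {"dp": [0, 0, 0], "dr": [0, 0, 0], "fingers": 1},
    {"dp": [0, 0, 0], "dr": [0, 0, 0], "fingers": 1},
    {"dp": [0, 0, 0], "dr": [0, 0, 0], "fingers": 1},
    {"dp": [0, 0, 0], "dr": [0, 0, 0], "fingers": 1},
    {"dp": [0, 0, 0], "dr": [0, 0, 0], "fingers": 1}
  ]
}}

```text
time_s: 19.88
tool_pos: [0.5347, 0.4446, 0.0065]
tool_rot: [-180.0, 0.0, 130.2]
force: [0.8, 0.1, -0.1]
grip_width: 0.0396
grasp_force: 20.0
```

```bash
python3 - <<'E'
from h import *
print(env.get_obs()['tool_pos'],env.get_obs()['tool_rot'],env.get_obs()['grip_width'])
import io,contextlib
plan([.571,-.3305,.16],47.6,n=15,via=.44)
E
```

```text
[0.53465721 0.44455836 0.00647778] [-1.79999415e+02  4.50928032e-03  1.30218144e+02] 0.039639857788991414
[-51.8, -54.3, -10.2] [0.0, 0.0, 0.096] 
[-48.5, -51.2, -10.2] [0.0, 0.0, 0.096] 
[-45.5, -46.2, -10.2] [0.0, 0.0, 0.096] 
[-42.8, -39.4, -10.2] [0.0, 0.0, 0.096] 
[-40.4, -31.1, -10.2] [0.0, 0.0, 0.096] |
[-38.4, -21.6, -10.2] [0.0, 0.0, 0.096] 
[-36.9, -11.2, -10.2] [0.0, 0.0, 0.096] 
[-35.9, -0.4, -10.2] [0.0, 0.0, 0.096] 
[-35.4, 10.5, -10.2] [0.0, 0.0, 0.096] 
[-35.5, 20.9, -10.2] [0.0, 0.0, 0.096] |
[-36.0, 30.6, -10.2] [0.0, 0.0, 0.096] 
[-37.2, 39.0, -10.2] [0.0, 0.0, 0.096] 
[-38.8, 46.0, -10.2] [0.0, 0.0, 0.096] 
[-41.0, 51.3, -10.2] [0.0, 0.0, 0.096] 
[-43.5, 54.6, -10.2] [0.0, 0.0, 0.096] |
```

Request:
{"method": "step_arm", "body": {
  "moves": [
    {"dp": [0, 0, -20], "dr": [0, 0, 0], "fingers": 1},
    {"dp": [0, 0, -50], "dr": [0, 0, 0], "fingers": 1},
    {"dp": [0, 0, -60], "dr": [0, 0, 0], "fingers": 1},
    {"dp": [0, 0, -60], "dr": [0, 0, 0], "fingers": 1},
    {"dp": [0, 0, -60], "dr": [0, 0, 0], "fingers": 1}
  ]
}}

```text
time_s: 20.5
tool_pos: [0.5341, 0.4446, 0.2602]
tool_rot: [179.9, 0.0, 130.3]
force: [0.9, 0.2, -0.2]
grip_width: 0.0402
grasp_force: 20.0
```

Request:
{"method": "step_arm", "body": {
  "moves": [
    {"dp": [-37, -39, -10], "dr": [0, 0, 0.07], "fingers": 1},
    {"dp": [-38, -40, 0], "dr": [0, 0, 0.07], "fingers": 1},
    {"dp": [-40, -43, 0], "dr": [0, 0, 0.08], "fingers": 1},
    {"dp": [-44, -43, 0], "dr": [0, 0, 0.096], "fingers": 1},
    {"dp": [-42, -39, 0], "dr": [0, 0, 0.096], "fingers": 1}
  ]
}}

```text
time_s: 21.12
tool_pos: [0.465, 0.1661, 0.2671]
tool_rot: [180.0, 0.0, 106.4]
force: [0.6, -1.1, -0.1]
grip_width: 0.0397
grasp_force: 20.0
```

```bash
python3 - <<'E'
from h import *
print(env.get_obs()['tool_pos'],env.get_obs()['tool_rot'],env.get_obs()['grip_width'])
plan([.571,-.3305,.25],47.6,n=15,via=.45)
E
```

```text
[0.46501256 0.16606667 0.26706339] [1.79975634e+02 4.60147935e-02 1.06443909e+02] 0.03965670087631127
[-28.5, -14.5, 1.2] [0.0, 0.0, 0.068] 
[-27.8, -13.1, 1.2] [0.0, 0.0, 0.068] 
[-27.1, -10.6, 1.2] [0.0, 0.0, 0.068] 
[-26.4, -7.1, 1.2] [0.0, 0.0, 0.068] 
[-25.8, -2.7, 1.2] [0.0, 0.0, 0.068] |
[-25.3, 2.3, 1.2] [0.0, 0.0, 0.068] 
[-25.0, 7.8, 1.2] [0.0, 0.0, 0.068] 
[-24.8, 13.6, 1.2] [0.0, 0.0, 0.068] 
[-24.8, 19.5, 1.2] [0.0, 0.0, 0.068] 
[-25.1, 25.1, 1.2] [0.0, 0.0, 0.068] |
[-25.6, 30.3, 1.2] [0.0, 0.0, 0.068] 
[-26.3, 34.9, 1.1] [0.0, 0.0, 0.068] 
[-27.3, 38.7, 1.1] [0.0, 0.0, 0.068] 
[-28.5, 41.5, 1.1] [0.0, 0.0, 0.068] 
[-30.0, 43.3, 1.1] [0.0, 0.0, 0.068] |
```

Request:
{"method": "step_arm", "body": {
  "moves": [
    {"dp": [-28, -12, 0], "dr": [0, 0, 0.068], "fingers": 1},
    {"dp": [-28, -13, 0], "dr": [0, 0, 0.068], "fingers": 1},
    {"dp": [-27, -11, 0], "dr": [0, 0, 0.068], "fingers": 1},
    {"dp": [-26, -7, 0], "dr": [0, 0, 0.068], "fingers": 1},
    {"dp": [-26, -3, 0], "dr": [0, 0, 0.068], "fingers": 1}
  ]
}}

```text
time_s: 21.75
tool_pos: [0.4415, 0.0259, 0.2674]
tool_rot: [179.9, 0.1, 87.1]
force: [-0.4, 0.9, 0.1]
grip_width: 0.0396
grasp_force: 20.0
```

Request:
{"method": "step_arm", "body": {
  "moves": [
    {"dp": [-25, 2, 0], "dr": [0, 0, 0.068], "fingers": 1},
    {"dp": [-25, 8, 0], "dr": [0, 0, 0.068], "fingers": 1},
    {"dp": [-25, 14, 0], "dr": [0, 0, 0.068], "fingers": 1},
    {"dp": [-25, 20, 0], "dr": [0, 0, 0.068], "fingers": 1},
    {"dp": [-25, 25, 0], "dr": [0, 0, 0.068], "fingers": 1}
  ]
}}

```text
time_s: 22.38
tool_pos: [0.4865, -0.1146, 0.2662]
tool_rot: [-180.0, -0.0, 67.4]
force: [-0.1, 0.1, 0.5]
grip_width: 0.0396
grasp_force: 20.0
```

Request:
{"method": "step_arm", "body": {
  "moves": [
    {"dp": [-25, 30, 0], "dr": [0, 0, 0.068], "fingers": 1},
    {"dp": [-26, 35, 0], "dr": [0, 0, 0.068], "fingers": 1},
    {"dp": [-25, 38, 0], "dr": [0, 0, 0.068], "fingers": 1},
    {"dp": [-20, 32, 20], "dr": [0, 0, 0.068], "fingers": 1},
    {"dp": [0, 0, 20], "dr": [0, 0, 0.068], "fingers": 1}
  ]
}}

```text
time_s: 23.0
tool_pos: [0.5596, -0.2666, 0.2237]
tool_rot: [-179.9, 0.0, 47.6]
force: [-0.9, -0.3, -0.7]
grip_width: 0.0396
grasp_force: 20.0
```

Request:
{"method": "step_arm", "body": {
  "moves": [
    {"dp": [0, 0, 0], "dr": [0, 0, 0], "fingers": 1},
    {"dp": [0, 0, 0], "dr": [0, 0, 0], "fingers": 1},
    {"dp": [0, 0, 0], "dr": [0, 0, 0], "fingers": 1},
    {"dp": [0, 0, 0], "dr": [0, 0, 0], "fingers": 1},
    {"dp": [0, 0, 0], "dr": [0, 0, 0], "fingers": 1}
  ]
}}

```text
time_s: 23.62
tool_pos: [0.5595, -0.2611, 0.2271]
tool_rot: [179.9, 0.0, 48.2]
force: [0.6, -0.3, -0.2]
grip_width: 0.0401
grasp_force: 20.0
```

```bash
python3 - <<'E'
from h import *
print(env.get_obs()['tool_pos'],env.get_obs()['tool_rot'],env.get_obs()['grip_width'])
im,m=snap('wrist','w9');p,R=pose()
P=lambda x,y,z:np.round(proj(m,p+R.apply([x/1000,y/1000,-z/1000]),True),0)
for o in(0,4):print(o,P(o+18.5,0,7.5),P(o,18.5,7.5),P(o,-18.5,7.5),P(o-18.5,0,7.5),P(o+20.5,0,-4))
print(proj(m,[.571,-.3303,.102],True))
cv2.imwrite('pics/c9.png',cv2.resize(im[180:340,190:370,::-1],None,fx=3.5,fy=3.5,interpolation=cv2.INTER_CUBIC))
plan([.571,-.3305,.125],47.6,n=1,arc=False)
E
```

```text
[ 0.55948603 -0.26110361  0.22712972] [1.79940131e+02 6.84526528e-03 4.81897139e+01] 0.04005071993305398
0 [280. 236.] [314. 268.] [245. 268.] [280. 297.] [280. 225.]
4 [280. 229.] [315. 261.] [245. 262.] [280. 291.] [280. 218.]
(np.float64(334.8057353134923), np.float64(244.317681320602))
[-43.9, 54.8, 102.0] [0.001, 0.0, 0.01]
```

View pics/c9.png

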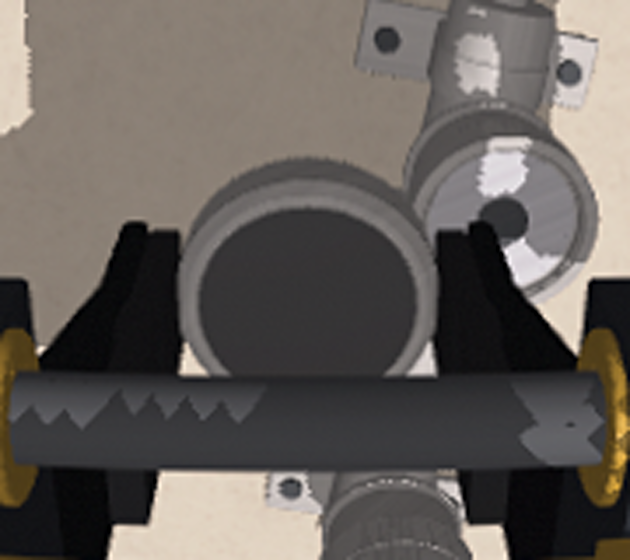

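The disc is held level, face centre about (278,266), roughly 1.5 mm ahead in tool x. The base's hole is at (334,243), as predicted.

Request:
{"method": "step_arm", "body": {
  "moves": [
    {"dp": [-22, 27, 0], "dr": [0, 0, 0], "fingers": 1},
    {"dp": [-23, 28, 20], "dr": [0, 0, 0], "fingers": 1},
    {"dp": [0, 0, 40], "dr": [0, 0, 0], "fingers": 1},
    {"dp": [0, 0, 32], "dr": [0, 0, 0], "fingers": 1},
    {"dp": [0, 0, 8], "dr": [0, 0, 0], "fingers": 1}
  ]
}}

```text
time_s: 24.3
tool_pos: [0.5688, -0.3308, 0.1241]
tool_rot: [-179.8, 0.1, 48.2]
force: [0.0, 0.3, -0.7]
grip_width: 0.0395
grasp_force: 20.0
```

Request:
{"method": "step_arm", "body": {
  "moves": [
    {"dp": [0, 0, 0], "dr": [0, 0, 0], "fingers": 1},
    {"dp": [0, 0, 0], "dr": [0, 0, 0], "fingers": 1},
    {"dp": [0, 0, 0], "dr": [0, 0, 0], "fingers": 1},
    {"dp": [0, 0, 0], "dr": [0, 0, 0], "fingers": 1},
    {"dp": [0, 0, 0], "dr": [0, 0, 0], "fingers": 1}
  ]
}}

```text
time_s: 24.92
tool_pos: [0.5704, -0.3314, 0.1269]
tool_rot: [180.0, 0.0, 48.2]
force: [0.1, -0.5, -0.3]
grip_width: 0.0394
grasp_force: 20.0
```

```bash
python3 - <<'E'
from h import *
p,R=pose();print(p,R.apply([1.5,0,0]),R.inv().apply(np.array([.571,-.3304,.1035])-p)*1000,env.get_obs()['force'])
E
```

```text
[ 0.57042325 -0.3314467   0.12690555] [ 1.00034086e+00  1.11772900e+00 -1.82992352e-04] [ 1.16743745 -0.28183111 23.40525034] [ 0.10272595 -0.48409549 -0.25989117]
```

Request:
{"method": "step_arm", "body": {
  "moves": [
    {"dp": [0, 0, 8], "dr": [0, 0, 0], "fingers": 1},
    {"dp": [0, 0, 6], "dr": [0, 0, 0], "fingers": 1},
    {"dp": [0, 0, 4], "dr": [0, 0, 0], "fingers": 1},
    {"dp": [0, 0, 2], "dr": [0, 0, 0], "fingers": 1},
    {"dp": [0, 0, 0], "dr": [0, 0, 0], "fingers": 1}
  ]
}}

```text
time_s: 25.55
tool_pos: [0.5703, -0.3313, 0.1064]
tool_rot: [-180.0, 0.0, 48.2]
force: [-0.7, 0.3, -0.5]
grip_width: 0.0397
grasp_force: 20.0
```

Request:
{"method": "step_arm", "body": {
  "moves": [
    {"dp": [0, 0, 1], "dr": [0, 0, 0], "fingers": 1},
    {"dp": [0, 0, 0.5], "dr": [0, 0, 0], "fingers": 1},
    {"dp": [0, 0, 0], "dr": [0, 0, 0], "fingers": 1},
    {"dp": [0, 0, 0], "dr": [0, 0, 0], "fingers": 1},
    {"dp": [0, 0, 0], "dr": [0, 0, 0], "fingers": 1}
  ]
}}

```text
time_s: 26.18
tool_pos: [0.5703, -0.3314, 0.1051]
tool_rot: [180.0, 0.0, 48.2]
force: [0.3, -0.2, -1.1]
grip_width: 0.0396
grasp_force: 20.0
```

Request:
{"method": "step_arm", "body": {
  "moves": [
    {"dp": [0, 0, 1], "dr": [0, 0, 0], "fingers": 1},
    {"dp": [0, 0, 0], "dr": [0, 0, 0], "fingers": 1},
    {"dp": [0, 0, 0], "dr": [0, 0, 0], "fingers": 1},
    {"dp": [0, 0, 0], "dr": [0, 0, 0], "fingers": 1},
    {"dp": [0, 0, 0], "dr": [0, 0, 0], "fingers": 1}
  ]
}}

```text
time_s: 26.8
tool_pos: [0.5703, -0.3314, 0.1041]
tool_rot: [180.0, 0.0, 48.2]
force: [1.2, -0.7, -0.7]
grip_width: 0.0393
grasp_force: 20.0
```

Request:
{"method": "step_arm", "body": {
  "moves": [
    {"dp": [0, 0, 0.5], "dr": [0, 0, 0], "fingers": 1},
    {"dp": [0, 0, 0], "dr": [0, 0, 0], "fingers": 1},
    {"dp": [0, 0, 0], "dr": [0, 0, 0], "fingers": 1},
    {"dp": [0, 0, 0], "dr": [0, 0, 0], "fingers": 1},
    {"dp": [0, 0, 0], "dr": [0, 0, 0], "fingers": 1}
  ]
}}

```text
time_s: 27.42
tool_pos: [0.5703, -0.3313, 0.1036]
tool_rot: [180.0, 0.0, 48.2]
force: [0.0, 0.4, 0.2]
grip_width: 0.0392
grasp_force: 20.0
```

Request:
{"method": "step_arm", "body": {
  "moves": [
    {"dp": [0, 0, 0], "dr": [0, 0, 0], "fingers": 0},
    {"dp": [0, 0, 0], "dr": [0, 0, 0], "fingers": 0},
    {"dp": [0, 0, 0], "dr": [0, 0, 0], "fingers": 0},
    {"dp": [0, 0, 0], "dr": [0, 0, 0], "fingers": 0},
    {"dp": [0, 0, -20], "dr": [0, 0, 0], "fingers": 0}
  ]
}}

```text
time_s: 28.05
tool_pos: [0.5691, -0.3309, 0.1225]
tool_rot: [-179.8, 0.0, 48.2]
force: [-0.8, 0.7, 0.2]
grip_width: 0.0811
grasp_force: 0.0
```

Request:
{"method": "step_arm", "body": {
  "moves": [
    {"dp": [0, 0, -60], "dr": [0, 0, 0], "fingers": 0},
    {"dp": [0, 0, -60], "dr": [0, 0, 0], "fingers": 0},
    {"dp": [0, 0, -50], "dr": [0, 0, 0], "fingers": 0},
    {"dp": [0, 0, 0], "dr": [0, 0, 0], "fingers": 0},
    {"dp": [0, 0, 0], "dr": [0, 0, 0], "fingers": 0}
  ]
}}

```text
time_s: 28.68
tool_pos: [0.5702, -0.3312, 0.2941]
tool_rot: [180.0, 0.0, 48.2]
force: [-0.7, -0.2, 0.3]
grip_width: 0.0873
grasp_force: 0.0
```

```bash
python3 - <<'E'
from h import *
im,m=snap('wrist','w10');p,R=pose();print(p)
c=np.array([.571,-.3303,0])
u,v=proj(m,c+[0,0,.111],True);print(u,v)
g=cv2.cvtColor(im,cv2.COLOR_RGB2GRAY);hs=cv2.cvtColor(im,cv2.COLOR_RGB2HSV)
for x in range(-26,27,2): print(g[int(v),int(u)+x],end=' ')
print()
for x in range(-26,27,2): print(g[int(v)+x,int(u)],end=' ')
print([round(float(np.hypot(*(np.array(proj(m,c+R.apply([r,0,0])*[1,1,0]+[0,0,z],True))-proj(m,c+[0,0,z],True)))),1) for r,z in((.0185,.111),(.0205,.109),(.0235,.102),(.027,.102))])
plan([.541,.330,.30],136,via=.45,n=15)
E
```

```text
[ 0.56976309 -0.33117344  0.29285783]
278.31956168306914 185.2278328502962
101 115 106 99 95 71 51 51 51 51 51 51 51 51 52 51 50 52 51 51 50 106 99 90 105 200 114 
67 229 184 211 93 156 153 93 50 52 52 52 51 51 50 50 51 50 51 49 49 93 91 110 112 100 100 [16.7, 18.4, 20.8, 23.9]
[34.3, -52.1, -0.4] [-0.0, -0.0, -0.102] 
[33.3, -48.7, -0.4] [-0.0, -0.0, -0.102] 
[32.7, -43.7, -0.4] [-0.0, -0.0, -0.102] 
[32.3, -37.3, -0.4] [-0.0, -0.0, -0.102] 
[32.1, -29.7, -0.5] [-0.0, -0.0, -0.102] |
[32.0, -21.2, -0.5] [-0.0, -0.0, -0.102] 
[32.1, -12.0, -0.5] [-0.0, -0.0, -0.102] 
[32.2, -2.5, -0.5] [-0.0, -0.0, -0.102] 
[32.4, 7.0, -0.5] [-0.0, -0.0, -0.102] 
[32.7, 16.2, -0.5] [-0.0, -0.0, -0.102] |
[33.0, 24.7, -0.5] [-0.0, -0.0, -0.102] 
[33.5, 32.2, -0.5] [-0.0, -0.0, -0.102] 
[34.1, 38.5, -0.5] [-0.0, -0.0, -0.102] 
[34.8, 43.4, -0.5] [-0.0, -0.0, -0.102] 
[35.9, 46.7, -0.5] [-0.0, -0.0, -0.102] |
```

```bash
python3 - <<'E'
from h import *
ms=env.camera_model('side');print(onplane(ms,149,262,0),onplane(ms,241,228,0))
plan([.541,.331,.295],153,via=.45,n=15)
E
```

```text
[0.69074989 0.33409517 0.        ] [0.58166883 0.06600196 0.        ]
[34.3, -52.1, -0.1] [-0.0, -0.0, -0.122] 
[34.3, -48.0, -0.1] [-0.0, -0.0, -0.122] 
[34.4, -42.4, -0.1] [-0.0, -0.0, -0.122] 
[34.5, -35.4, -0.1] [-0.0, -0.0, -0.122] 
[34.4, -27.1, -0.1] [-0.0, -0.0, -0.122] |
[34.0, -18.0, -0.1] [-0.0, -0.0, -0.122] 
[33.3, -8.1, -0.1] [-0.0, -0.0, -0.122] 
[32.3, 2.0, -0.1] [-0.0, -0.0, -0.122] 
[31.0, 12.1, -0.2] [-0.0, -0.0, -0.122] 
[29.4, 21.8, -0.2] [-0.0, -0.0, -0.122] |
[27.6, 30.7, -0.2] [-0.0, -0.0, -0.122] 
[25.8, 38.7, -0.2] [-0.0, -0.0, -0.122] 
[24.1, 45.5, -0.2] [-0.0, -0.0, -0.122] 
[22.8, 50.9, -0.2] [-0.0, -0.0, -0.122] 
[21.8, 54.8, -0.1] [-0.0, -0.0, -0.122] |
```

Request:
{"method": "step_arm", "body": {
  "moves": [
    {"dp": [34, -50, 0], "dr": [0, 0, -0.122], "fingers": 0},
    {"dp": [34, -48, 0], "dr": [0, 0, -0.122], "fingers": 0},
    {"dp": [34, -42, 0], "dr": [0, 0, -0.122], "fingers": 0},
    {"dp": [34, -35, 0], "dr": [0, 0, -0.122], "fingers": 0},
    {"dp": [34, -27, 0], "dr": [0, 0, -0.122], "fingers": 0}
  ]
}}

```text
time_s: 29.35
tool_pos: [0.4741, -0.0822, 0.292]
tool_rot: [-179.8, -0.0, 83.4]
force: [0.6, 0.3, 0.6]
grip_width: 0.0871
grasp_force: 0.0
```

Request:
{"method": "step_arm", "body": {
  "moves": [
    {"dp": [34, -18, 0], "dr": [0, 0, -0.122], "fingers": 0},
    {"dp": [33, -8, 0], "dr": [0, 0, -0.122], "fingers": 0},
    {"dp": [32, 2, 0], "dr": [0, 0, -0.122], "fingers": 0},
    {"dp": [31, 12, 0], "dr": [0, 0, -0.122], "fingers": 0},
    {"dp": [29, 22, 0], "dr": [0, 0, -0.122], "fingers": 0}
  ]
}}

```text
time_s: 29.98
tool_pos: [0.4652, 0.0853, 0.2923]
tool_rot: [-179.9, 0.0, 118.2]
force: [0.4, 0.0, -0.3]
grip_width: 0.0869
grasp_force: 0.0
```

Request:
{"method": "step_arm", "body": {
  "moves": [
    {"dp": [28, 30, 0], "dr": [0, 0, -0.122], "fingers": 0},
    {"dp": [26, 38, 0], "dr": [0, 0, -0.122], "fingers": 0},
    {"dp": [22, 42, 0], "dr": [0, 0, -0.122], "fingers": 0},
    {"dp": [12, 40, 0], "dr": [0, 0, -0.122], "fingers": 0},
    {"dp": [0, 0, 0], "dr": [0, 0, -0.122], "fingers": 0}
  ]
}}

```text
time_s: 30.6
tool_pos: [0.5277, 0.2533, 0.2911]
tool_rot: [180.0, -0.3, 153.6]
force: [0.1, 0.0, 1.3]
grip_width: 0.0871
grasp_force: 0.0
```

Request:
{"method": "step_arm", "body": {
  "moves": [
    {"dp": [0, 0, 0], "dr": [0, 0, 0], "fingers": 0},
    {"dp": [0, 0, 0], "dr": [0, 0, 0], "fingers": 0},
    {"dp": [0, 0, 0], "dr": [0, 0, 0], "fingers": 0},
    {"dp": [0, 0, 0], "dr": [0, 0, 0], "fingers": 0},
    {"dp": [0, 0, 0], "dr": [0, 0, 0], "fingers": 0}
  ]
}}

```text
time_s: 31.22
tool_pos: [0.5293, 0.2491, 0.2937]
tool_rot: [-180.0, 0.0, 153.0]
force: [0.2, -0.3, -0.5]
grip_width: 0.0868
grasp_force: 0.0
```

```bash
python3 - <<'E'
from h import *
im,m=snap('wrist','w11');np.savez('w11.npz',**m);p,R=pose();print(p,R.as_euler('xyz',degrees=True))
c=proj(m,[.541,.331,.085],True);print(c)
r=[np.hypot(*(np.array(proj(m,np.array([.541,.331,.085])+np.array(d),True))-c)) for d in([.027,0,0],[0,.027,0])];print(r)
u,v=map(int,c);g=cv2.GaussianBlur(cv2.cvtColor(im,cv2.COLOR_RGB2GRAY),(3,3),0)[v-60:v+60,u-60:u+60]
h=cv2.HoughCircles(g,cv2.HOUGH_GRADIENT,1,8,param1=100,param2=14,minRadius=int(r[0]-6),maxRadius=int(r[0]+5))
if h is not None:
  for q in h[0][:6]: print(q+[u-60,v-60,0], onplane(m,q[0]+u-60,q[1]+v-60,.085,True))
E
```

```text
[0.52929029 0.24918103 0.29366462] [-1.79992366e+02  3.09432426e-02  1.52992595e+02]
(np.float64(344.2479981317342), np.float64(159.72226860145352))
[np.float64(22.22087535543131), np.float64(22.570884496763178)]
[344.5 160.5  18.5] [0.54196813 0.33088805 0.085     ]
[334.5 152.5  20.5] [0.52824757 0.32415799 0.085     ]
```

```bash
python3 - <<'E'
from h import *
print(triw([(dict(np.load('w11.npz')),344.5,160.5),(dict(np.load('w4.npz')),447.5,192.5)]))
plan([.542,.3315,.15],153,n=1,arc=False)
E
```

```text
[0.54321227 0.33162476 0.07962011]
[26.1, 79.1, 143.6] [-0.0, 0.001, -0.0]
```

Request:
{"method": "step_arm", "body": {
  "moves": [
    {"dp": [13, 40, 0], "dr": [0, 0, 0], "fingers": 0},
    {"dp": [13, 39, 20], "dr": [0, 0, 0], "fingers": 0},
    {"dp": [0, 0, 60], "dr": [0, 0, 0], "fingers": 0},
    {"dp": [0, 0, 50], "dr": [0, 0, 0], "fingers": 0},
    {"dp": [0, 0, 13], "dr": [0, 0, 0], "fingers": 0}
  ]
}}

```text
time_s: 31.9
tool_pos: [0.5405, 0.33, 0.1472]
tool_rot: [-179.7, -0.2, 153.0]
force: [0.6, -0.1, 0.4]
grip_width: 0.087
grasp_force: 0.0
```

Request:
{"method": "step_arm", "body": {
  "moves": [
    {"dp": [0, 0, 0], "dr": [0, 0, 0], "fingers": 0},
    {"dp": [0, 0, 0], "dr": [0, 0, 0], "fingers": 0},
    {"dp": [0, 0, 0], "dr": [0, 0, 0], "fingers": 0},
    {"dp": [0, 0, 0], "dr": [0, 0, 0], "fingers": 0},
    {"dp": [0, 0, 0], "dr": [0, 0, 0], "fingers": 0}
  ]
}}

```text
time_s: 32.52
tool_pos: [0.5421, 0.3316, 0.1509]
tool_rot: [180.0, 0.0, 153.0]
force: [0.8, 0.0, -0.1]
grip_width: 0.0872
grasp_force: 0.0
```

```bash
python3 - <<'E'
from h import *
im,m=snap('wrist','w12');np.savez('w12.npz',**m);p,R=pose();print(p,R.as_euler('xyz',degrees=True))
X=np.array([.542,.3315,.085]);c=proj(m,X,True);print(c)
r=[np.hypot(*(np.array(proj(m,X+np.array(d),True))-c)) for d in([.0225,0,0],[0,.0225,0])];print(r)
u,v=map(int,c);w=75;g=cv2.GaussianBlur(cv2.cvtColor(im,cv2.COLOR_RGB2GRAY),(3,3),0)[v-w:v+w,u-w:u+w]
h=cv2.HoughCircles(g,cv2.HOUGH_GRADIENT,1,6,param1=100,param2=12,minRadius=int(r[0]-4),maxRadius=int(r[0]*1.3))
if h is not None:
  for q in h[0][:6]: q=q+[u-w,v-w,0];print(q, onplane(m,q[0],q[1],.085,True),R.inv().apply(onplane(m,q[0],q[1],.085,True)-p)*1000)
E
```

```text
[0.54199621 0.33161114 0.15074925] [1.79991206e+02 1.73548056e-02 1.53022082e+02]
(np.float64(276.3127264983515), np.float64(223.20786375483806))
[np.float64(27.94974330277789), np.float64(30.17236179360784)]
[276.5        222.5         34.29999924] [0.54156403 0.33187885 0.085     ] [5.26509023e-01 3.24401109e-02 6.57490954e+01]
[276.5        200.5         27.20000076] [0.52640424 0.33960487 0.085     ] [1.75415201e+01 4.05231887e-02 6.57439428e+01]
[277.5        191.5         25.20000076] [0.5207036  0.34332113 0.085     ] [24.30769596  0.76631084 65.74200473]
[276.5        216.5         34.29999924] [0.53736327 0.33401998 0.085     ] [5.24147084e+00 3.49065420e-02 6.57476676e+01]
[282.5        225.5         29.70000076] [0.54571701 0.33479275 0.085     ] [-1.85266154  4.51323818 65.75050374]
[271.5        227.5         28.79999924] [0.54341222 0.32673497 0.085     ] [-3.45406827 -3.7132662  65.74972619]
```

Request:
{"method": "step_arm", "body": {
  "moves": [
    {"dp": [0, 0, 30], "dr": [0, 0, 0], "fingers": 0},
    {"dp": [0, 0, 50], "dr": [0, 0, 0], "fingers": 0},
    {"dp": [0, 0, 30], "dr": [0, 0, 0], "fingers": 0},
    {"dp": [0, 0, 0], "dr": [0, 0, 0], "fingers": 0},
    {"dp": [0, 0, 0], "dr": [0, 0, 0], "fingers": 0}
  ]
}}

```text
time_s: 33.2
tool_pos: [0.5425, 0.3324, 0.0419]
tool_rot: [179.9, 0.0, 153.0]
force: [0.4, 0.2, 0.8]
grip_width: 0.0868
grasp_force: 0.0
```

Request:
{"method": "step_arm", "body": {
  "moves": [
    {"dp": [0, 0, 0], "dr": [0, 0, 0], "fingers": 1},
    {"dp": [0, 0, 0], "dr": [0, 0, 0], "fingers": 1},
    {"dp": [0, 0, 0], "dr": [0, 0, 0], "fingers": 1},
    {"dp": [0, 0, 0], "dr": [0, 0, 0], "fingers": 1},
    {"dp": [0, 0, 0], "dr": [0, 0, 0], "fingers": 1}
  ],
  "squeeze": 25
}}

```text
time_s: 33.83
tool_pos: [0.542, 0.3315, 0.0407]
tool_rot: [-180.0, 0.0, 153.0]
force: [0.1, -0.2, 1.2]
grip_width: 0.052
grasp_force: 25.0
```

Request:
{"method": "step_arm", "body": {
  "moves": [
    {"dp": [0, 0, 0], "dr": [0, 0, 0], "fingers": 1},
    {"dp": [0, 0, 0], "dr": [0, 0, 0], "fingers": 1},
    {"dp": [0, 0, 0], "dr": [0, 0, 0], "fingers": 1},
    {"dp": [0, 0, 0], "dr": [0, 0, 0], "fingers": 1},
    {"dp": [0, 0, 0], "dr": [0, 0, 0], "fingers": 1}
  ]
}}

```text
time_s: 34.45
tool_pos: [0.5419, 0.3316, 0.0406]
tool_rot: [-180.0, 0.0, 153.0]
force: [-0.6, -0.1, 3.2]
grip_width: 0.0521
grasp_force: 25.0
```

Request:
{"method": "step_arm", "body": {
  "moves": [
    {"dp": [0, 0, -20], "dr": [0, 0, 0], "fingers": 1},
    {"dp": [0, 0, -55], "dr": [0, 0, 0], "fingers": 1},
    {"dp": [0, 0, -60], "dr": [0, 0, 0], "fingers": 1},
    {"dp": [0, 0, -60], "dr": [0, 0, 0], "fingers": 1},
    {"dp": [0, 0, -60], "dr": [0, 0, 0], "fingers": 1}
  ]
}}

```text
time_s: 35.08
tool_pos: [0.5414, 0.3319, 0.2986]
tool_rot: [179.9, 0.0, 153.1]
force: [0.1, -0.3, -0.4]
grip_width: 0.052
grasp_force: 25.0
```

```bash
python3 - <<'E'
from h import *
p,R=pose();print(p);plan([.555,-.27,.30],52,via=.45,n=15)
E
```

```text
[0.54136288 0.33185374 0.29857452]
[-13.5, -54.2, -0.2] [0.0, -0.0, 0.118] 
[-14.9, -50.8, -0.1] [0.0, -0.0, 0.118] 
[-16.9, -46.2, -0.1] [0.0, -0.0, 0.118] 
[-19.2, -40.3, -0.1] [0.0, -0.0, 0.118] 
[-21.8, -33.3, -0.1] [0.0, -0.0, 0.118] |
[-24.4, -25.4, -0.1] [0.0, -0.0, 0.118] 
[-26.9, -16.9, -0.1] [0.0, -0.0, 0.118] 
[-29.1, -8.0, -0.1] [0.0, -0.0, 0.118] 
[-31.0, 1.0, -0.1] [0.0, -0.0, 0.118] 
[-32.5, 9.7, -0.1] [0.0, -0.0, 0.118] |
[-33.6, 17.9, -0.1] [0.0, -0.0, 0.118] 
[-34.4, 25.3, -0.1] [0.0, -0.0, 0.118] 
[-34.8, 31.5, -0.1] [0.0, -0.0, 0.118] 
[-35.1, 36.6, -0.1] [0.0, -0.0, 0.118] 
[-35.3, 40.2, -0.1] [0.0, -0.0, 0.118] |
```

Request:
{"method": "step_arm", "body": {
  "moves": [
    {"dp": [-13, -52, -10], "dr": [0, 0, 0.118], "fingers": 1},
    {"dp": [-15, -51, 0], "dr": [0, 0, 0.118], "fingers": 1},
    {"dp": [-17, -46, 0], "dr": [0, 0, 0.118], "fingers": 1},
    {"dp": [-19, -40, 0], "dr": [0, 0, 0.118], "fingers": 1},
    {"dp": [-22, -33, 0], "dr": [0, 0, 0.118], "fingers": 1}
  ]
}}

```text
time_s: 35.7
tool_pos: [0.466, 0.1036, 0.3059]
tool_rot: [180.0, 0.1, 119.0]
force: [0.6, -0.1, -1.3]
grip_width: 0.052
grasp_force: 25.0
```

Request:
{"method": "step_arm", "body": {
  "moves": [
    {"dp": [-24, -25, 0], "dr": [0, 0, 0.118], "fingers": 1},
    {"dp": [-27, -17, 0], "dr": [0, 0, 0.118], "fingers": 1},
    {"dp": [-29, -8, 0], "dr": [0, 0, 0.118], "fingers": 1},
    {"dp": [-31, 1, 0], "dr": [0, 0, 0.118], "fingers": 1},
    {"dp": [-32, 10, 0], "dr": [0, 0, 0.118], "fingers": 1}
  ]
}}

```text
time_s: 36.33
tool_pos: [0.4685, -0.0523, 0.3063]
tool_rot: [179.9, 0.1, 85.3]
force: [0.7, -0.2, -0.9]
grip_width: 0.052
grasp_force: 25.0
```

Request:
{"method": "step_arm", "body": {
  "moves": [
    {"dp": [-34, 18, 0], "dr": [0, 0, 0.118], "fingers": 1},
    {"dp": [-34, 25, 0], "dr": [0, 0, 0.118], "fingers": 1},
    {"dp": [-35, 31, 0], "dr": [0, 0, 0.118], "fingers": 1},
    {"dp": [-35, 36, 0], "dr": [0, 0, 0.118], "fingers": 1},
    {"dp": [-30, 36, 0], "dr": [0, 0, 0.118], "fingers": 1}
  ]
}}

```text
time_s: 36.95
tool_pos: [0.5537, -0.2611, 0.3062]
tool_rot: [180.0, -0.0, 51.4]
force: [0.3, 0.2, 0.4]
grip_width: 0.0519
grasp_force: 25.0
```

Request:
{"method": "step_arm", "body": {
  "moves": [
    {"dp": [0, 0, 0], "dr": [0, 0, 0.08], "fingers": 1},
    {"dp": [0, 0, 0], "dr": [0, 0, 0], "fingers": 1},
    {"dp": [0, 0, 0], "dr": [0, 0, 0], "fingers": 1},
    {"dp": [0, 0, 0], "dr": [0, 0, 0], "fingers": 1},
    {"dp": [0, 0, 0], "dr": [0, 0, 0], "fingers": 1}
  ]
}}

```text
time_s: 37.58
tool_pos: [0.553, -0.2598, 0.3059]
tool_rot: [180.0, 0.0, 47.1]
force: [0.5, 0.8, -0.5]
grip_width: 0.0521
grasp_force: 25.0
```

```bash
python3 - <<'E'
from h import *
im,m=snap('wrist','w13');p,R=pose();print(p,R.as_euler('xyz',degrees=True),env.get_obs()['grip_width'])
P=lambda x,y,z:np.round(proj(m,p+R.apply([x/1000,y/1000,-z/1000]),True),0)
for o in(0,4):print(o,P(o+27,0,44),P(o,27,44),P(o,-27,44),P(o+27,0,-40.6))
c=proj(m,[.571,-.3303,.111],True);print(c)
plan([.571,-.3305,.185],47.6,n=1,arc=False)
cv2.imwrite('pics/w13c.png',cv2.resize(im[100:400,100:480,::-1],None,fx=2,fy=2,interpolation=cv2.INTER_CUBIC))
E
```

```text
[ 0.55295796 -0.25998004  0.30582414] [1.79970464e+02 1.77446825e-02 4.70664765e+01] 0.05232765796609207
0 [281. 251.] [342. 306.] [219. 306.] [280. 196.]
4 [281. 242.] [343. 298.] [218. 298.] [280. 190.]
(np.float64(330.5896434522474), np.float64(216.91649180018882))
[-39.3, 61.2, 120.9] [0.001, 0.0, -0.009]
```

View pics/w13c.png

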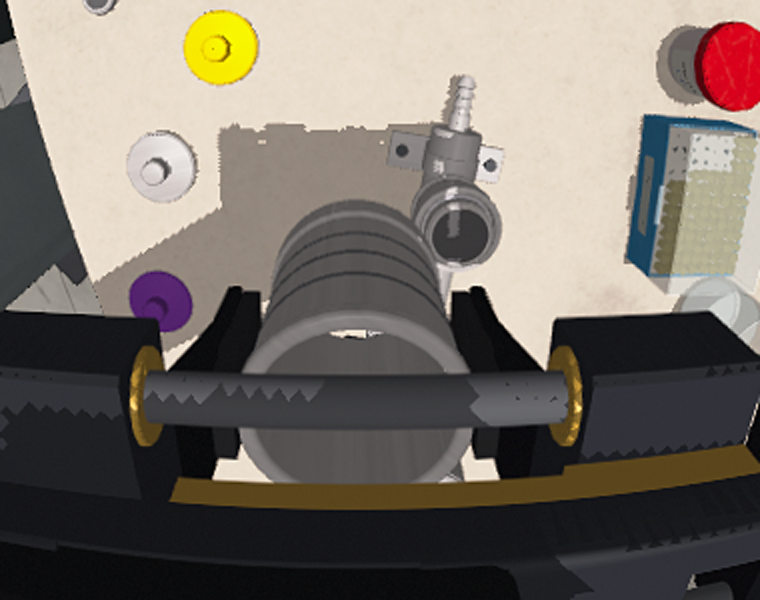

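The disc sits flat and concentric in the base, face at about (330,218) against a prediction of (330.6,217). The funnel is upright in the grip.

Request:
{"method": "step_arm", "body": {
  "moves": [
    {"dp": [-19, 30, 0], "dr": [0, 0, 0], "fingers": 1},
    {"dp": [-19, 31, 20], "dr": [0, 0, 0], "fingers": 1},
    {"dp": [0, 0, 55], "dr": [0, 0, 0], "fingers": 1},
    {"dp": [0, 0, 45], "dr": [0, 0, 0], "fingers": 1},
    {"dp": [0, 0, 20], "dr": [0, 0, 0], "fingers": 1}
  ]
}}

```text
time_s: 38.25
tool_pos: [0.5702, -0.3293, 0.1626]
tool_rot: [-179.8, 0.1, 47.0]
force: [0.6, -1.1, -1.2]
grip_width: 0.0521
grasp_force: 25.0
```

Request:
{"method": "step_arm", "body": {
  "moves": [
    {"dp": [0, 0, 0], "dr": [0, 0, 0], "fingers": 1},
    {"dp": [0, 0, 0], "dr": [0, 0, 0], "fingers": 1},
    {"dp": [0, 0, 0], "dr": [0, 0, 0], "fingers": 1},
    {"dp": [0, 0, 0], "dr": [0, 0, 0], "fingers": 1},
    {"dp": [0, 0, 0], "dr": [0, 0, 0], "fingers": 1}
  ]
}}

```text
time_s: 38.88
tool_pos: [0.572, -0.3298, 0.1661]
tool_rot: [179.9, 0.0, 47.0]
force: [0.7, 0.1, -0.7]
grip_width: 0.0523
grasp_force: 25.0
```

```bash
python3 - <<'E'
from h import *
p,R=pose();print(p,R.inv().apply(np.array([.571,-.3303,.1426])-p)*1000,env.get_obs()['force'])
E
```

```text
[ 0.57195423 -0.32977615  0.16611457] [-1.03287088 -0.3630935  23.51427703] [ 0.70882232  0.06130148 -0.72067062]
```

Request:
{"method": "step_arm", "body": {
  "moves": [
    {"dp": [0, 0, 6], "dr": [0, 0, 0], "fingers": 1},
    {"dp": [0, 0, 6], "dr": [0, 0, 0], "fingers": 1},
    {"dp": [0, 0, 4], "dr": [0, 0, 0], "fingers": 1},
    {"dp": [0, 0, 2], "dr": [0, 0, 0], "fingers": 1},
    {"dp": [0, 0, 0], "dr": [0, 0, 0], "fingers": 1}
  ]
}}

```text
time_s: 39.5
tool_pos: [0.5717, -0.3296, 0.1473]
tool_rot: [-180.0, 0.0, 47.0]
force: [0.1, 0.7, -1.4]
grip_width: 0.0521
grasp_force: 25.0
```

Request:
{"method": "step_arm", "body": {
  "moves": [
    {"dp": [0, 0, 2], "dr": [0, 0, 0], "fingers": 1},
    {"dp": [0, 0, 1], "dr": [0, 0, 0], "fingers": 1},
    {"dp": [0, 0, 1], "dr": [0, 0, 0], "fingers": 1},
    {"dp": [0, 0, 0], "dr": [0, 0, 0], "fingers": 1},
    {"dp": [0, 0, 0], "dr": [0, 0, 0], "fingers": 1}
  ]
}}

```text
time_s: 40.12
tool_pos: [0.5718, -0.3296, 0.1436]
tool_rot: [180.0, 0.0, 47.0]
force: [0.8, -0.4, -1.2]
grip_width: 0.0522
grasp_force: 25.0
```

Request:
{"method": "step_arm", "body": {
  "moves": [
    {"dp": [0, 0, 1], "dr": [0, 0, 0], "fingers": 1},
    {"dp": [0, 0, 0], "dr": [0, 0, 0], "fingers": 1},
    {"dp": [0, 0, 0], "dr": [0, 0, 0], "fingers": 1},
    {"dp": [0, 0, 0], "dr": [0, 0, 0], "fingers": 1},
    {"dp": [0, 0, 0], "dr": [0, 0, 0], "fingers": 1}
  ]
}}

```text
time_s: 40.75
tool_pos: [0.5718, -0.3296, 0.1426]
tool_rot: [180.0, 0.0, 47.0]
force: [0.8, 0.9, 0.2]
grip_width: 0.0526
grasp_force: 25.0
```

Request:
{"method": "step_arm", "body": {
  "moves": [
    {"dp": [0, 0, 0.5], "dr": [0, 0, 0], "fingers": 1},
    {"dp": [0, 0, 0], "dr": [0, 0, 0], "fingers": 1},
    {"dp": [0, 0, 0], "dr": [0, 0, 0], "fingers": 1},
    {"dp": [0, 0, 0], "dr": [0, 0, 0], "fingers": 1},
    {"dp": [0, 0, 0], "dr": [0, 0, 0], "fingers": 1}
  ]
}}

```text
time_s: 41.38
tool_pos: [0.5719, -0.3297, 0.1426]
tool_rot: [180.0, 0.0, 47.0]
force: [-0.4, 0.6, 4.6]
grip_width: 0.0521
grasp_force: 25.0
```

Request:
{"method": "step_arm", "body": {
  "moves": [
    {"dp": [0, 0, 0], "dr": [0, 0, 0], "fingers": 0},
    {"dp": [0, 0, 0], "dr": [0, 0, 0], "fingers": 0},
    {"dp": [0, 0, 0], "dr": [0, 0, 0], "fingers": 0},
    {"dp": [0, 0, 0], "dr": [0, 0, 0], "fingers": 0},
    {"dp": [0, 0, -20], "dr": [0, 0, 0], "fingers": 0}
  ]
}}

```text
time_s: 42.0
tool_pos: [0.5706, -0.3293, 0.161]
tool_rot: [-179.8, 0.0, 47.0]
force: [1.1, 0.4, -0.1]
grip_width: 0.0855
grasp_force: 0.0
```

Request:
{"method": "step_arm", "body": {
  "moves": [
    {"dp": [0, 0, -50], "dr": [0, 0, 0], "fingers": 0},
    {"dp": [0, 0, -60], "dr": [0, 0, 0], "fingers": 0},
    {"dp": [0, 0, -30], "dr": [0, 0, 0], "fingers": 0},
    {"dp": [0, 0, 0], "dr": [0, 0, 0], "fingers": 0},
    {"dp": [0, 0, 0], "dr": [0, 0, 0], "fingers": 0}
  ]
}}

```text
time_s: 42.62
tool_pos: [0.5715, -0.3295, 0.3021]
tool_rot: [-180.0, 0.0, 47.0]
force: [-0.5, -0.4, 0.2]
grip_width: 0.087
grasp_force: 0.0
```

```bash
cat > hc.py <<'E'
from h import *
def circ(tag,X,rad,n=4):
    im,m=snap('wrist',tag);np.savez(tag+'.npz',**m);p,R=pose();X=np.array(X);c=proj(m,X,True)
    r=np.mean([np.hypot(*(np.array(proj(m,X+np.array(d),True))-c)) for d in([rad,0,0],[0,rad,0])])
    print('pred',np.round(c,1),round(r,1),'tcp',p.round(4),R.as_euler('xyz',degrees=True).round(1))
    u,v=map(int,c);w=int(r*2.2);y0,x0=max(v-w,0),max(u-w,0)
    g=cv2.GaussianBlur(cv2.cvtColor(im,cv2.COLOR_RGB2GRAY),(3,3),0)[y0:v+w,x0:u+w]
    h=cv2.HoughCircles(g,cv2.HOUGH_GRADIENT,1,5,param1=100,param2=10,minRadius=int(r*.85),maxRadius=int(r*1.2+1))
    if h is not None:
        for q in h[0][:n]:
            q=q+[x0,y0,0];Y=onplane(m,q[0],q[1],X[2],True);print(q.round(1),Y.round(4),(R.inv().apply(Y-p)*1000).round(1))
E
python3 - <<'E'
from hc import *
circ('w14',[.5713,-.3300,.187],.0225)
circ('w15',[.4325,-.1775,.012],.027)
plan([.45,-.20,.2],60,n=5)
E
```

```text
pred [279.  204.3] 25.1 tcp [ 0.5712 -0.3295  0.3012] [-179.9    0.    47. ]
[277.5 203.5  26. ] [ 0.5709 -0.3285  0.187 ] [  0.6  -0.8 114.2]
[277.5 178.5  21.6] [ 0.5863 -0.3119  0.187 ] [ 23.2  -0.8 114.2]
[280.5 210.5  30.4] [ 0.5684 -0.3351  0.187 ] [ -5.9   1.9 114.2]
[279.5 198.5  30.4] [ 0.5753 -0.3264  0.187 ] [  5.2   1.  114.2]
pred [140.3 160.2] 17.1 tcp [ 0.5711 -0.3295  0.3008] [-179.9    0.    47. ]
[140.5 160.5  17.4] [ 0.4324 -0.178   0.012 ] [  16.5 -204.2  289.2]
[134.5 160.5  20.4] [ 0.4252 -0.1708  0.012 ] [  16.9 -214.3  289.3]
[5.3, -35.6, 20.2] [-0.0, 0.0, -0.045] 
[5.5, -35.3, 20.2] [-0.0, 0.0, -0.045] 
[5.6, -35.0, 20.2] [-0.0, 0.0, -0.045] 
[5.8, -34.8, 20.2] [-0.0, 0.0, -0.045] 
[5.9, -34.5, 20.2] [-0.0, 0.0, -0.045] |
```

Request:
{"method": "step_arm", "body": {
  "moves": [
    {"dp": [6, -50, 0], "dr": [0, 0, -0.03], "fingers": 0.5},
    {"dp": [6, -50, 0], "dr": [0, 0, -0.03], "fingers": 0.5},
    {"dp": [4, -50, 20], "dr": [0, 0, -0.03], "fingers": 0.5},
    {"dp": [2, -47, 40], "dr": [0, 0, -0.03], "fingers": 0.5},
    {"dp": [0, 0, 50], "dr": [0, 0, 0], "fingers": 0.5}
  ]
}}

```text
time_s: 43.35
tool_pos: [0.4316, -0.1874, 0.1917]
tool_rot: [179.8, 0.3, 53.9]
force: [0.1, -1.1, -0.5]
grip_width: 0.047
grasp_force: 0.0
```

Request:
{"method": "step_arm", "body": {
  "moves": [
    {"dp": [0, 0, 50], "dr": [0, 0, 0], "fingers": 0.5},
    {"dp": [0, 0, 20], "dr": [0, 0, 0], "fingers": 0.5},
    {"dp": [0, 0, 0], "dr": [0, 0, 0], "fingers": 0.5},
    {"dp": [0, 0, 0], "dr": [0, 0, 0], "fingers": 0.5},
    {"dp": [0, 0, 0], "dr": [0, 0, 0], "fingers": 0.5}
  ]
}}

```text
time_s: 43.98
tool_pos: [0.4345, -0.1888, 0.1232]
tool_rot: [179.9, 0.0, 53.9]
force: [0.5, 0.5, 1.0]
grip_width: 0.0432
grasp_force: 0.0
```

```bash
python3 - <<'E'
from hc import *
circ('w16',[.4324,-.178,.012],.027)
circ('w17',[.4324,-.178,.031],.009)
print(env.get_obs()['grip_width'])
E
```

```text
pred [269.3 197. ] 30.9 tcp [ 0.4344 -0.1888  0.1231] [179.9   0.   53.9]
[266.5 194.5  31.1] [ 0.4318 -0.1748  0.012 ] [  9.8 -10.6 111. ]
[268.5 199.5  33. ] [ 0.4305 -0.1794  0.012 ] [  5.3  -8.9 111.1]
[268.5 186.5  37.4] [ 0.4374 -0.1701  0.012 ] [ 16.9  -8.8 111.1]
[261.5 199.5  35.2] [ 0.4256 -0.1758  0.012 ] [  5.3 -15.  111. ]
pred [268.9 203. ] 10.9 tcp [ 0.4343 -0.1887  0.1229] [179.9   0.   53.9]
[266.5 200.5   9.4] [ 0.4321 -0.1751  0.031 ] [ 9.7 -9.9 91.9]
0.0438357127834887
```

Request:
{"method": "step_arm", "body": {
  "moves": [
    {"dp": [5, -5, 20], "dr": [0, 0, 0], "fingers": 0.5},
    {"dp": [4.5, -5, 40], "dr": [0, 0, 0], "fingers": 0.5},
    {"dp": [0, 0, 20], "dr": [0, 0, 0], "fingers": 0.5},
    {"dp": [0, 0, 0], "dr": [0, 0, 0], "fingers": 0.5},
    {"dp": [0, 0, 0], "dr": [0, 0, 0], "fingers": 0.5}
  ]
}}

```text
time_s: 44.7
tool_pos: [0.4321, -0.1752, 0.0431]
tool_rot: [179.9, -0.0, 53.9]
force: [-0.2, -0.6, 0.5]
grip_width: 0.0436
grasp_force: 0.0
```

Request:
{"method": "step_arm", "body": {
  "moves": [
    {"dp": [0, 0, 0], "dr": [0, 0, 0], "fingers": 0.5},
    {"dp": [0, 0, 0], "dr": [0, 0, 0], "fingers": 0.5},
    {"dp": [0, 0, 0], "dr": [0, 0, 0], "fingers": 0.5},
    {"dp": [0, 0, 0], "dr": [0, 0, 0], "fingers": 0.5},
    {"dp": [0, 0, 0], "dr": [0, 0, 0], "fingers": 0.5}
  ]
}}

```text
time_s: 45.32
tool_pos: [0.4312, -0.1748, 0.0421]
tool_rot: [180.0, 0.0, 53.9]
force: [0.5, 0.3, 0.1]
grip_width: 0.0438
grasp_force: 0.0
```

```bash
python3 - <<'E'
from hc import *
circ('w18',[.432,-.175,.012],.027)
circ('w19',[.432,-.175,.031],.009)
E
```

```text
pred [280.5 240.8] 41.7 tcp [ 0.4312 -0.1748  0.042 ] [-180.     0.    53.9]
[280.5 238.5  41.4] [ 0.4329 -0.1737  0.012 ] [ 1.9  0.8 30. ]
[280.5 231.5  45.9] [ 0.4358 -0.1698  0.012 ] [ 6.7  0.7 30. ]
[277.5 242.5  44.8] [ 0.4298 -0.1748  0.012 ] [-0.9 -1.2 30. ]
[273.5 246.5  50.4] [ 0.426  -0.1756  0.012 ] [-3.7 -3.7 30. ]
pred [280.8 253.4] 14.8 tcp [ 0.4312 -0.1748  0.042 ] [180.    0.   53.9]
[280.5 247.5  14.3] [ 0.4341 -0.1718  0.031 ] [ 4.1  0.5 11. ]
[280.5 256.5  16.3] [ 0.4307 -0.1765  0.031 ] [-1.7  0.6 11. ]
```

Request:
{"method": "step_arm", "body": {
  "moves": [
    {"dp": [1.5, 0, 15], "dr": [0, 0, 0], "fingers": 0.5},
    {"dp": [0, 0, 8], "dr": [0, 0, 0], "fingers": 0.5},
    {"dp": [0, 0, 2.5], "dr": [0, 0, 0], "fingers": 0.5},
    {"dp": [0, 0, 0], "dr": [0, 0, 0], "fingers": 0.5},
    {"dp": [0, 0, 0], "dr": [0, 0, 0], "fingers": 0.5}
  ]
}}

```text
time_s: 46.05
tool_pos: [0.4324, -0.1737, 0.0167]
tool_rot: [180.0, -0.0, 53.9]
force: [0.4, -0.2, -0.3]
grip_width: 0.0437
grasp_force: 0.0
```

Request:
{"method": "step_arm", "body": {
  "moves": [
    {"dp": [0, 0, 0], "dr": [0, 0, 0], "fingers": 1},
    {"dp": [0, 0, 0], "dr": [0, 0, 0], "fingers": 1},
    {"dp": [0, 0, 0], "dr": [0, 0, 0], "fingers": 1},
    {"dp": [0, 0, 0], "dr": [0, 0, 0], "fingers": 1},
    {"dp": [0, 0, 0], "dr": [0, 0, 0], "fingers": 1}
  ],
  "squeeze": 20
}}

```text
time_s: 46.68
tool_pos: [0.4322, -0.1737, 0.0166]
tool_rot: [180.0, 0.0, 53.9]
force: [0.9, -0.1, 0.9]
grip_width: 0.0167
grasp_force: 20.0
```

Request:
{"method": "step_arm", "body": {
  "moves": [
    {"dp": [0, 0, 0], "dr": [0, 0, 0], "fingers": 1},
    {"dp": [0, 0, 0], "dr": [0, 0, 0], "fingers": 1},
    {"dp": [0, 0, 0], "dr": [0, 0, 0], "fingers": 1},
    {"dp": [0, 0, 0], "dr": [0, 0, 0], "fingers": 1},
    {"dp": [0, 0, 0], "dr": [0, 0, 0], "fingers": 1}
  ]
}}

```text
time_s: 47.3
tool_pos: [0.4322, -0.1737, 0.0166]
tool_rot: [180.0, 0.0, 53.9]
force: [0.4, -0.5, 2.1]
grip_width: 0.0171
grasp_force: 20.0
```

Request:
{"method": "step_arm", "body": {
  "moves": [
    {"dp": [0, 0, -20], "dr": [0, 0, 0], "fingers": 1},
    {"dp": [0, 0, -50], "dr": [0, 0, 0], "fingers": 1},
    {"dp": [0, 0, -60], "dr": [0, 0, 0], "fingers": 1},
    {"dp": [0, 0, -60], "dr": [0, 0, 0], "fingers": 1},
    {"dp": [0, 0, -60], "dr": [0, 0, 0], "fingers": 1}
  ]
}}

```text
time_s: 47.92
tool_pos: [0.4315, -0.1731, 0.2681]
tool_rot: [-180.0, 0.0, 53.9]
force: [1.3, -0.8, -0.6]
grip_width: 0.017
grasp_force: 20.0
```

```bash
python3 - <<'E'
from h import *
p,R=pose();print(p,env.get_obs()['grip_width']);plan([.571,-.3292,.26],47,n=5)
E
```

```text
[ 0.43151292 -0.17308134  0.26809041] 0.017047819062748257
[-4.3, 41.0, 1.6] [-0.0, 0.0, 0.024] 
[-5.6, 41.2, 1.6] [-0.0, 0.0, 0.024] 
[-6.8, 41.4, 1.6] [-0.0, 0.0, 0.024] 
[-8.1, 41.6, 1.6] [-0.0, 0.0, 0.024] 
[-9.3, 41.8, 1.6] [-0.0, 0.0, 0.024] |
```

Request:
{"method": "step_arm", "body": {
  "moves": [
    {"dp": [-4, 41, 0], "dr": [0, 0, 0.024], "fingers": 1},
    {"dp": [-6, 41, 0], "dr": [0, 0, 0.024], "fingers": 1},
    {"dp": [-7, 41, 0], "dr": [0, 0, 0.024], "fingers": 1},
    {"dp": [-8, 42, 0], "dr": [0, 0, 0.024], "fingers": 1},
    {"dp": [-9, 41, 0], "dr": [0, 0, 0.024], "fingers": 1}
  ]
}}

```text
time_s: 48.55
tool_pos: [0.5714, -0.3298, 0.2653]
tool_rot: [-179.9, -0.0, 47.0]
force: [0.0, -0.3, 0.1]
grip_width: 0.0169
grasp_force: 20.0
```

Request:
{"method": "step_arm", "body": {
  "moves": [
    {"dp": [0, 0, 15], "dr": [0, 0, 0], "fingers": 1},
    {"dp": [0, 0, 15], "dr": [0, 0, 0], "fingers": 1},
    {"dp": [0, 0, 15], "dr": [0, 0, 0], "fingers": 1},
    {"dp": [0, 0, 0], "dr": [0, 0, 0], "fingers": 1},
    {"dp": [0, 0, 0], "dr": [0, 0, 0], "fingers": 1}
  ]
}}

```text
time_s: 49.18
tool_pos: [0.5709, -0.3288, 0.2223]
tool_rot: [179.9, 0.0, 47.0]
force: [0.2, -0.1, -0.4]
grip_width: 0.0173
grasp_force: 20.0
```

```bash
python3 - <<'E'
from hc import *
p,R=pose();print(p,R.inv().apply(np.array([.571,-.3292,.1956])-p)*1000)
circ('w20',p+[0,0,-.0046],.027)
circ('w21',p+[0,0,.0144],.009)
E
```

```text
[ 0.57088129 -0.3288307   0.22227385] [-0.18044252  0.3095213  26.67426406]
pred [279.7 258.4] 46.9 tcp [ 0.5711 -0.329   0.2226] [179.9   0.   47. ]
[279.5 244.5  43. ] [ 0.5767 -0.3224  0.2177] [ 8.6 -0.4  4.9]
[276.5 272.5  56.4] [ 0.5633 -0.3343  0.2177] [-9.2 -2.1  4.9]
[276.5 267.5  52. ] [ 0.5656 -0.3319  0.2177] [-5.9 -2.   4.9]
[282.5 258.5  56.4] [ 0.572  -0.33    0.2177] [-0.1  1.4  4.9]
pred [279.5 274.3] 16.7 tcp [ 0.5712 -0.3291  0.2226] [179.9   0.   47. ]
[277.5 269.5  17.1] [ 0.572  -0.3261  0.2367] [  2.8  -1.4 -14.1]
[277.5 276.5  15.8] [ 0.5692 -0.3291  0.2367] [ -1.3  -1.4 -14.1]
```

Request:
{"method": "step_arm", "body": {
  "moves": [
    {"dp": [0, 0, 8], "dr": [0, 0, 0], "fingers": 1},
    {"dp": [0, 0, 7], "dr": [0, 0, 0], "fingers": 1},
    {"dp": [0, 0, 5], "dr": [0, 0, 0], "fingers": 1},
    {"dp": [0, 0, 2], "dr": [0, 0, 0], "fingers": 1},
    {"dp": [0, 0, 0], "dr": [0, 0, 0], "fingers": 1}
  ]
}}

```text
time_s: 49.9
tool_pos: [0.5708, -0.329, 0.1994]
tool_rot: [-180.0, 0.0, 47.0]
force: [-0.2, -0.3, -0.3]
grip_width: 0.017
grasp_force: 20.0
```

Request:
{"method": "step_arm", "body": {
  "moves": [
    {"dp": [0, 0, 2], "dr": [0, 0, 0], "fingers": 1},
    {"dp": [0, 0, 1], "dr": [0, 0, 0], "fingers": 1},
    {"dp": [0, 0, 1], "dr": [0, 0, 0], "fingers": 1},
    {"dp": [0, 0, 0], "dr": [0, 0, 0], "fingers": 1},
    {"dp": [0, 0, 0], "dr": [0, 0, 0], "fingers": 1}
  ]
}}

```text
time_s: 50.52
tool_pos: [0.571, -0.3291, 0.1957]
tool_rot: [180.0, 0.0, 47.0]
force: [-0.4, 0.3, 0.2]
grip_width: 0.0171
grasp_force: 20.0
```

Request:
{"method": "step_arm", "body": {
  "moves": [
    {"dp": [0, 0, 0.5], "dr": [0, 0, 0], "fingers": 1},
    {"dp": [0, 0, 0], "dr": [0, 0, 0], "fingers": 1},
    {"dp": [0, 0, 0], "dr": [0, 0, 0], "fingers": 1},
    {"dp": [0, 0, 0], "dr": [0, 0, 0], "fingers": 1},
    {"dp": [0, 0, 0], "dr": [0, 0, 0], "fingers": 1}
  ]
}}

```text
time_s: 51.15
tool_pos: [0.5711, -0.3291, 0.1957]
tool_rot: [180.0, -0.0, 47.0]
force: [-1.1, 0.3, 5.2]
grip_width: 0.0172
grasp_force: 20.0
```

Request:
{"method": "step_arm", "body": {
  "moves": [
    {"dp": [0, 0, 0], "dr": [0, 0, 0], "fingers": 0.5},
    {"dp": [0, 0, 0], "dr": [0, 0, 0], "fingers": 0.5},
    {"dp": [0, 0, 0], "dr": [0, 0, 0], "fingers": 0.5},
    {"dp": [0, 0, -20], "dr": [0, 0, 0], "fingers": 0.5},
    {"dp": [0, 0, -40], "dr": [0, 0, 0], "fingers": 0.5}
  ]
}}

```text
time_s: 51.78
tool_pos: [0.57, -0.3289, 0.2552]
tool_rot: [-179.8, 0.0, 47.0]
force: [0.1, -1.0, 0.1]
grip_width: 0.0432
grasp_force: 0.0
```

Request:
{"method": "step_arm", "body": {
  "moves": [
    {"dp": [0, 0, -40], "dr": [0, 0, 0], "fingers": 0.5},
    {"dp": [0, 0, 0], "dr": [0, 0, 0], "fingers": 0.5},
    {"dp": [0, 0, 0], "dr": [0, 0, 0], "fingers": 0.5},
    {"dp": [0, 0, 0], "dr": [0, 0, 0], "fingers": 0.5},
    {"dp": [0, 0, 0], "dr": [0, 0, 0], "fingers": 0.5}
  ]
}}

```text
time_s: 52.4
tool_pos: [0.5704, -0.329, 0.294]
tool_rot: [-179.9, 0.0, 47.0]
force: [0.5, 0.6, 0.1]
grip_width: 0.0436
grasp_force: 0.0
```

```bash
python3 - <<'E'
from hc import *
circ('w22',[.571,-.3292,.191],.027)
circ('w23',[.571,-.3292,.210],.009)
E
```

```text
pred [279.7 207.5] 31.5 tcp [ 0.5705 -0.329   0.2942] [-179.9    0.    47. ]
[279.5 207.5  30.8] [ 0.5709 -0.3291  0.191 ] [  0.2   0.5 103.2]
[275.5 201.5  37.4] [ 0.572  -0.3229  0.191 ] [  5.5  -3.  103.2]
[278.5 212.5  35.2] [ 0.5672 -0.3318  0.191 ] [ -4.3  -0.4 103.2]
[275.5 196.5  30.8] [ 0.575  -0.3197  0.191 ] [  9.9  -2.9 103.2]
pred [279.7 214.4] 11.1 tcp [ 0.5706 -0.329   0.2944] [-179.9    0.    47. ]
[278.5 213.5  11.3] [ 0.5708 -0.328   0.21  ] [ 0.9 -0.4 84.4]
```

The lid's flange and knob appear exactly where a seated lid should be, and contact came at the seated height. I'm handing the job in.

```bash
python3 -c "
from cell import env
print(env.sign_off())"
```

```text
the job is handed in; nothing more can be done
None
```

The large filter holder is stacked on the free port (base, disc, funnel, lid) and handed in. Each part reached its seated height and was let go, and the robot was kept away from the small disc and small funnel; sign-off returned no verdict.

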